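Sort piled test cassettes between flap bin and carrier

TASK

Sort the test cassettes, which lie in two piles on the mat, perhaps with one more on the carrier: every snapped (short) cassette goes into the reject bin, by pushing the bin's sprung flap open and keeping it held open until the cassette has dropped through the slot, and every whole (long) one goes into a bay of the carrier of its own, lying flat and centred across both rails. Let the flap spring shut when you are done, and leave the other things on the bench where they are.

Things in the scene. Friction and masses are not known exactly. Their poses are not given: they have to be found in the camera images.
- W1: a whole test cassette: flat white plastic bar 120 long x 46 wide x 14 mm thick, about 65 g, same on both faces; origin at its centre, x along its length, y across its width, z through its thickness
- W2: a whole test cassette: flat white plastic bar 120 long x 46 wide x 14 mm thick, about 65 g, same on both faces; origin at its centre, x along its length, y across its width, z through its thickness
- W3: a whole test cassette: flat white plastic bar 120 long x 46 wide x 14 mm thick, about 65 g, same on both faces; origin at its centre, x along its length, y across its width, z through its thickness. May be absent (None)
- B1: a snapped test cassette (reject): the same white bar, 46 wide x 14 mm thick, but only about 84 mm long with one torn end (+x; the teeth stick out up to 7 mm more), about 45 g; origin at the centre of the 84 mm, x along its length, y across its width, z through its thickness
- B2: a snapped test cassette (reject): the same white bar, 46 wide x 14 mm thick, but only about 84 mm long with one torn end (+x; the teeth stick out up to 7 mm more), about 45 g; origin at the centre of the 84 mm, x along its length, y across its width, z through its thickness
- B3: a snapped test cassette (reject): the same white bar, 46 wide x 14 mm thick, but only about 84 mm long with one torn end (+x; the teeth stick out up to 7 mm more), about 45 g; origin at the centre of the 84 mm, x along its length, y across its width, z through its thickness. May be absent (None)
- B4: a snapped test cassette (reject): the same white bar, 46 wide x 14 mm thick, but only about 84 mm long with one torn end (+x; the teeth stick out up to 7 mm more), about 45 g; origin at the centre of the 84 mm, x along its length, y across its width, z through its thickness. May be absent (None); when present it starts lying across the rails of the carrier's middle bay
- bin: reject bin, fixed to the bench: closed white sheet-metal box 170 (x) x 200 (y) x 200 mm high, walls and top 5 mm, its hollow inside 160 x 190 mm; origin at the centre of its underside. Its top has a slot 110 (x) x 150 mm (y), centred, covered by the sprung flap
- slot (a point): centre of the slot, at the level of the bin's top face (200 mm above the bench); same axes as the bin: the flap's hinge lies along y at x = +55 mm, the flap's free edge at x = -43 mm, leaving a 12 mm gap to the slot's edge at x = -55 mm
- flap (a joint): angle of the bin's flap (steel plate 98 x 146 x 4 mm): 0 = shut and level, flush with the bin's top; grows as it swings down into the bin, at most 1.35 rad. A spring (0.12 N m/rad, preloaded 0.11 N m) shuts it by itself; a cassette's weight does not open it, but fingers or a held cassette pushing down with 2 to 10 N do
- flap_edge (a point): middle of the flap's free edge, on its top face. With a cassette held level, its length along the hinge and the fingers closing across the hinge, fingertips 45 mm below the bin's top at the slot's centre swing the flap to about 1.15 rad: the hinge-side finger holds it clear of the cassette, which falls when let go
- carrier: aluminium carrier, fixed: base plate 260 (x) x 120 (y) x 8 mm, two rails along x at y = -36 and +36 mm, 10 mm wide, tops 30 mm above the bench. Black blocks on the rails, 18 mm long and 14 mm high, at x = -114, -38, 38, 114 mm, part them into three bays 58 mm wide. A cassette lies flat across both rails, its length along y; fingers fit down between the rails. Origin: centre of its underside
- bay0 (a point): centre of bay 0 of the carrier (x = -76 mm in the carrier's frame), midway between the rails, at the level of the rail tops (30 mm above the bench)
- bay1 (a point): centre of bay 1 of the carrier (x = 0 mm in the carrier's frame), midway between the rails, at the level of the rail tops (30 mm above the bench)
- bay2 (a point): centre of bay 2 of the carrier (x = 76 mm in the carrier's frame), midway between the rails, at the level of the rail tops (30 mm above the bench)
- mat: grey rubber mat, fixed, 280 (x) x 170 (y) x 4 mm; origin at the centre of its underside. The cassettes lie on it in two piles 150 mm apart along its x, up to three layers high, crossing one another
- solvent: amber solvent bottle, 72 mm diameter, 170 mm tall, bystander; origin at the centre of its underside
- beaker: glass beaker, 70 mm diameter, 90 mm tall, bystander; origin at the centre of its underside
Mind the look-alikes: they are no part of the job. Leave any black look-alike of the B4 alone. What is shaped like the W2 but black is not meant.

How it is judged:
At the end, for the whole second after the job is handed in: Every snapped cassette is in the bin (centre under 130 mm above its underside); every whole one lies still and flat across both rails (centre 33-41 mm up, within 22 mm of midway, level to 0.1 rad); the flap is shut (under 0.12 rad) (z of B1 in the frame of bin between 0 and 0.13 m and x of B1 in the frame of bin between -0.085 and 0.085 m and y of B1 in the frame of bin between -0.1 and 0.1 m and z of B2 in the frame of bin between 0 and 0.13 m and x of B2 in the frame of bin between -0.085 and 0.085 m and y of B2 in the frame of bin between -0.1 and 0.1 m and z of B3 in the frame of bin between 0 and 0.13 m and x of B3 in the frame of bin between -0.085 and 0.085 m and y of B3 in the frame of bin between -0.1 and 0.1 m and z of B4 in the frame of bin between 0 and 0.13 m and x of B4 in the frame of bin between -0.085 and 0.085 m and y of B4 in the frame of bin between -0.1 and 0.1 m and z of W1 in the frame of carrier between 0.033 and 0.041 m and x of W1 in the frame of carrier between -0.09 and 0.09 m and y of W1 in the frame of carrier between -0.022 and 0.022 m and angle between the z axis of each of W1, W2, W3 and the z axis of carrier, either way round below 0.1 rad and linear speed of each of W1, W2, W3 below 0.03 m/s and z of W2 in the frame of carrier between 0.033 and 0.041 m and x of W2 in the frame of carrier between -0.09 and 0.09 m and y of W2 in the frame of carrier between -0.022 and 0.022 m and z of W3 in the frame of carrier between 0.033 and 0.041 m and x of W3 in the frame of carrier between -0.09 and 0.09 m and y of W3 in the frame of carrier between -0.022 and 0.022 m and value of joint flap below 0.12 rad); the robot touches nothing.
It fails at once if a bystander is shifted by more than 40 mm (distance of any of solvent, beaker from where it was at the start of the episode above 0.04 m).
It fails at once if a whole cassette is put into the reject bin ((z of W1 in the frame of bin between 0 and 0.13 m and x of W1 in the frame of bin between -0.085 and 0.085 m and y of W1 in the frame of bin between -0.1 and 0.1 m) or (z of W2 in the frame of bin between 0 and 0.13 m and x of W2 in the frame of bin between -0.085 and 0.085 m and y of W2 in the frame of bin between -0.1 and 0.1 m) or (z of W3 in the frame of bin between 0 and 0.13 m and x of W3 in the frame of bin between -0.085 and 0.085 m and y of W3 in the frame of bin between -0.1 and 0.1 m)).
Of W3, B3, B4 only 1 to 3 are there at a start; the rules pass over those that are not, and their reading is None.
At some moment in a run one of W1, W2, W3, B1, B2, B3 may be knocked a few centimetres aside while the robot is not near it.
Once in a run the grip may slacken for a moment while it holds something.
It also fails if it takes over 210 s, if anything falls off the work surface, if the arm or the gripper's body presses on something with over 40 N, if the wrist force passes 120 N, or if a joint passes its speed limit or range.

ROBOT

A 6-joint arm with a two-finger parallel gripper is mounted at the origin on the work surface. World frame = base frame: x ahead of the robot, y to its left, z up, the work surface at z = 0. Lengths are in m, angles in rad, forces in N, time in s.
With the tool pointing down it reaches from about 0.275 to 0.825 m from the base axis. Payload 5.2 kg.
Tool frame: the origin (TCP) lies on the centre line of the jaws, within the pads' length; the fingertips stand 25 mm ahead of it and the grasp point (between the pads) lies 6 mm ahead of it; z points along the fingers, y is the direction in which the jaws open and shut (so a half turn about z gives the same grasp; the last joint's range is limited). The gripper opens to 93 mm and grips with 3 to 60 N. Pads are 15 mm wide; open, the fingers measure 128 mm over their backs; the gripper's body (75 mm by 188 mm) begins 65 mm behind the grasp point.
Start: joints at [1.029, 0.259, 1.535, -0, 1.348, -0.203], TCP at [0.183, 0.519, 0.244] pointing down, gripper open.
Joint ranges: [-3.14, 3.14], [-0.91, 2.08], [0.19, 2.58], [-1.22, 4.36], [0.22, 2.71], [-3.12, 3.12]. Speed limits (rad/s): [2.57, 2.57, 3.14, 3.14, 3.14, 3.14].

INTERFACE

Orientations are given as a unit quaternion [x, y, z, w].
In Python, from station import r gives the robot as it stands.
- The arm moves only by the tool send_rows, never from a script. Its argument "commands" is a list of rows, each an object of numbers: "tx", "ty", "tz": the shift along the tool's x, y, z in cm; "turn": the turn about the tool's z in rad. In form: [{"tx": .., "ty": .., "tz": .., "turn": ..}, ...]. A call has 1 to 5 rows; each row shifts and turns the commanded pose from where the row before left it, along the tool's axes as they then stand; what a row does not reach is not made up. A row lasts 1/12 s, in which the tool goes at most 41.7 mm and 7.16 degrees, less where a joint would pass 70% of its speed; a pose out of reach is approached as far as the arm can. A call with a gripper value outside its range is refused whole. "jaw" is the opening, from 0 (shut) to 1 (fully open), set as the call begins (left out, the last holds). The fingers move at their own pace and stop on an object; the grip force is fixed at half the most. Time passes only in rows, so rows that do not move let the fingers close. It gives the time, the measured TCP pose, the force and the opening at its end, in the units of the state.
- r.get_state(): the state, without advancing time (a new reading comes with each control period).
- r.read_camera(name): name is "scene" or "top" or "wrist"; returns a dict with "img" (400x640x3 uint8, red, green, blue), "camera_matrix" (3x3 intrinsics, pixels), "eye" and "attitude" of the camera in the world. Camera axes: x right, y down, z forward; pixel columns grow to the right and rows downward; lengths in m; the calibration is good to about 2 mm. A picture is of the moment at which its call begins. There is no depth.
- r.job_done(): hands the job in, once; it reports no verdict.
The state is a dict: "clock": time; "q": joint angles; "joint_vel": joint speeds; "joint_efforts": joint torques, N m; "tcp_pos": TCP position; "tcp_rot": TCP orientation; "ft_force": force on the tool from outside, world axes, zero at the start; "moment": the same for the moment, N m; "gripper_width": finger opening in m.
Only numpy, scipy, OpenCV 4.12 (cv2) and the standard library are available. Lean on these libraries where they do the work, as an engineer would, in place of code of your own. Each camera call takes 0.05 s, during which the arm holds its last target. There are 200 camera calls.

## Working session

There is one attempt and no reset: what is moved stays moved. The work goes in short steps, Python scripts to look and compute and a tool call to move; the robot and the scene stay as the last step left them, time stands still between calls to the robot, and variables do not carry over. Pictures are saved under pics/ and viewed, on a budget of 14 in all, crops included, one or two more only if the job needs it, and the job is handed in when it is done.

Besides the shell and the picture viewer there is one more tool, called after "Call:" as name([rows], argument=value, ...), one row to a line, values as JSON. send_rows: Moves the arm, as the interface text tells. Its arguments: {"type":"object","properties":{"commands":{"type":"array","items":{"type":"object","properties":{"tx":{"type":"number"},"ty":{"type":"number"},"tz":{"type":"number"},"turn":{"type":"number"}}}},"jaw":{"type":"number"}},"required":["commands"]}

```bash
mkdir -p pics; ls
cat > h.py <<'E'
import numpy as np, cv2
from station import r
from scipy.spatial.transform import Rotation as R
def cam(n,save=None):
    c=r.read_camera(n)
    if save: cv2.imwrite('pics/'+save,c['img'][:,:,::-1])
    return c
def att(c):
    a=np.array(c['attitude'],float)
    return a if a.shape==(3,3) else R.from_quat(a).as_matrix()
def ray(c,u,v,z):
    d=att(c)@np.linalg.solve(np.array(c['camera_matrix']),[u,v,1.0]); e=np.array(c['eye'])
    return e+d*(z-e[2])/d[2]
def proj(c,p):
    q=np.array(c['camera_matrix'])@(att(c).T@(np.array(p)-np.array(c['eye']))); return q[:2]/q[2]
E
python3 - <<'E'
from h import *
a=cam('top','top0.png');b=cam('scene','sc0.png')
for c in(a,b): print(c['eye'],c['attitude'],c['camera_matrix'])
print(r.get_state())
E
```

```text
pics
[0.40122833 0.03896088 1.1524297 ] [ 0.70589492 -0.70527335  0.04627407 -0.04648195] [[445.39804502   0.         319.67824691]
 [  0.         445.39804502 193.95447857]
 [  0.           0.           1.        ]]
[1.09301739 0.70071436 0.88076417] [ 0.30939606  0.85321554 -0.3932857  -0.14704991] [[372.33613981   0.         321.68329612]
 [  0.         372.33613981 200.92147581]
 [  0.           0.           1.        ]]
{'clock': 0.1, 'q': array([ 1.02920013e+00,  2.59283533e-01,  1.53591449e+00, -2.42273633e-05,
        1.34797864e+00, -2.02804618e-01]), 'joint_vel': array([ 2.70170453e-04,  6.28608842e-05, -3.88588858e-03,  6.02485589e-04,
       -2.18884153e-03,  8.97995513e-05]), 'joint_efforts': array([ 2.47014097e-03, -4.38204432e+01, -2.84644639e+01,  7.19683897e-02,
        3.61455779e-02, -3.12110001e-05]), 'tcp_pos': array([0.18255884, 0.51837424, 0.24291731]), 'tcp_rot': array([ 1.68584119e-01,  9.85686952e-01, -7.42069109e-04, -2.77021057e-04]), 'ft_force': array([-0.10438535,  0.03980448, -1.09419758]), 'moment': array([-0.00951664, -0.00680691,  0.0005078 ]), 'gripper_width': 0.09283969319900844}
```

View pics/top0.png

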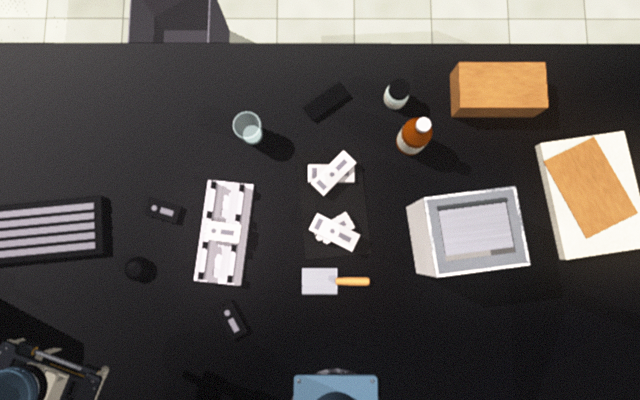

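View pics/sc0.png

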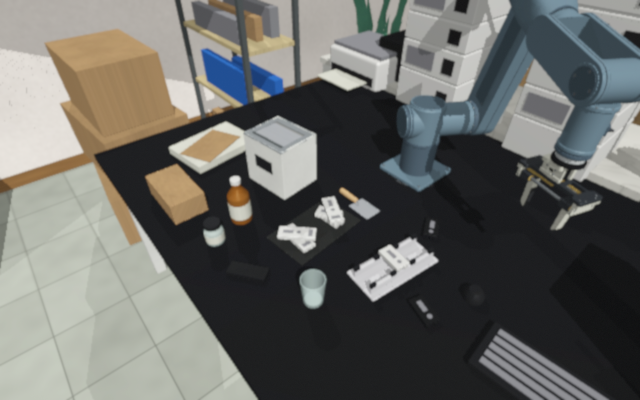

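The top view shows two piles of white cassettes on the mat at about (332,173) and (335,231). A short white one lies on the carrier at (221,232), and the bin slot is at (475,231). The look-alikes are black bars at (328,102), (165,211) and (232,319), plus a scraper at (320,281), and I'll leave all of them alone. Next is one close crop to check the choice.

Run:
```python
from h import *
i=cv2.imread('pics/top0.png')
a=cv2.resize(i[145:260,295:375],None,fx=5,fy=5,interpolation=cv2.INTER_CUBIC)
b=cv2.resize(i[170:290,185:265],None,fx=4.79,fy=4.79,interpolation=cv2.INTER_CUBIC)[:575,:383]
cv2.imwrite('pics/crop0.png',np.hstack([a,b]))
```

```text
(no output)
```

View pics/crop0.png

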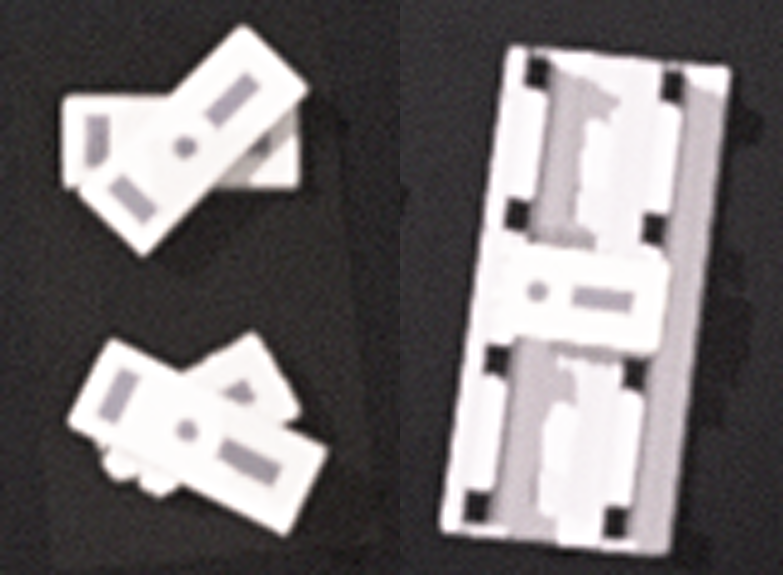

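The crop shows pile A with a whole cassette on top of another whole one. Pile B has a whole one on top of a snapped one, whose torn teeth show at crop (140,470). A snapped one lies on bay 1. Next I'll measure the bin and check the layers from the side.

Run:
```python
from h import *
i=cv2.imread('pics/top0.png');s=cv2.imread('pics/sc0.png')
a=cv2.resize(i[180:285,400:535],None,fx=3,fy=3,interpolation=cv2.INTER_CUBIC)
b=cv2.resize(s[185:265,262:362],None,fx=4,fy=4,interpolation=cv2.INTER_CUBIC)
H=320;o=np.zeros((H,805,3),np.uint8);o[:315,:405]=a;o[:,405:]=b
cv2.imwrite('pics/crop1.png',o[:,:800])
c=r.read_camera('top')
L=[(537,71),(517,215),(496,360),(477,507)];Rr=[(672,85),(655,228),(634,376),(616,523)]
P=lambda p,z:ray(c,185+(p[0]-400)/4.79,170+p[1]/4.79,z)
l=np.array([P(p,.044) for p in L]);q=np.array([P(p,.044) for p in Rr])
print(l.round(4),q.round(4)); m=(l+q)/2; print('centre',m.mean(0)); d=m[0]-m[3]; print('dir',np.degrees(np.arctan2(d[1],d[0])),np.linalg.norm(d),np.linalg.norm((l-q),axis=1))
Q=lambda p,z:ray(c,295+p[0]/5,145+p[1]/5,z)
for n,cs in dict(Atop=[(242,25),(308,90),(143,255),(77,190)],Btop=[(112,340),(328,450),(287,535),(68,425)],Alow=[(62,95),(300,110),(300,188),(62,188)]).items():
  for z in(.018,.032,.046):
    w=np.array([Q(p,z)[:2] for p in cs]); print(n,z,w.mean(0).round(4),[round(float(np.linalg.norm(w[k]-w[(k+1)%4])),4) for k in range(4)])
  e=w[0]-w[3] if n=='Atop' else w[0]-w[1]; print('ang',np.degrees(np.arctan2(e[1],e[0])))
```

```text
[[0.5705 0.3064 0.044 ]
 [0.4947 0.3144 0.044 ]
 [0.4196 0.3227 0.044 ]
 [0.3449 0.3299 0.044 ]] [[0.5632 0.2353 0.044 ]
 [0.4879 0.2423 0.044 ]
 [0.4115 0.2513 0.044 ]
 [0.3369 0.2585 0.044 ]]
centre [0.45364405 0.28258631 0.044     ]
dir -5.900953564013551 0.22716553121381794 [0.07150448 0.072362   0.07192159 0.07179019]
Atop 0.018 [0.6059 0.0035] [0.0484, 0.1216, 0.0479, 0.122]
Atop 0.032 [0.6034 0.0039] [0.0478, 0.1201, 0.0473, 0.1205]
Atop 0.046 [0.6009 0.0044] [0.0472, 0.1186, 0.0467, 0.119]
ang -44.529961542850344
Btop 0.018 [0.4524 0.0011] [0.1232, 0.0478, 0.1239, 0.0488]
Btop 0.032 [0.4518 0.0016] [0.1216, 0.0472, 0.1224, 0.0482]
Btop 0.046 [0.4512 0.0021] [0.1201, 0.0466, 0.1208, 0.0476]
ang 63.00065686080626
Alow 0.018 [0.603  0.0096] [0.1236, 0.0409, 0.1227, 0.0488]
Alow 0.032 [0.6005 0.01  ] [0.122, 0.0404, 0.1212, 0.0482]
Alow 0.046 [0.598  0.0104] [0.1205, 0.0399, 0.1197, 0.0476]
ang 86.37950611484698
```

View pics/crop1.png

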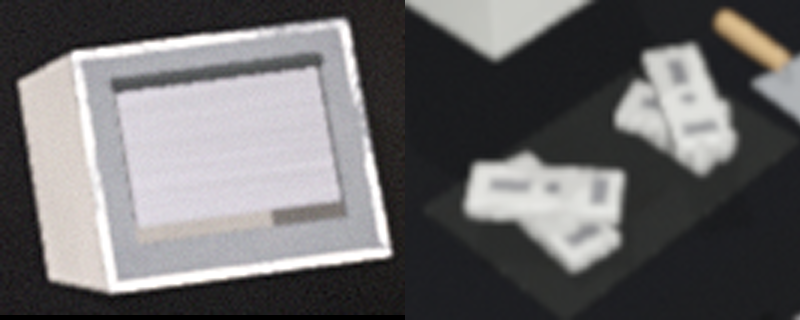

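Pile A's top cassette fits the 120 mm length at z=32 mm, so that pile is 2 layers. Pile B's top fits at z=46 mm, so that pile is 3 layers, probably with a hidden snapped one. On the bin, the gap is on the near side (crop y≈225), so the hinge is on the far side.

```bash
cat >> h.py <<'E'
def plan(x,y,z,yaw,s=None):
    """yaw deg = world direction of tool y (mod 180). s: (x,y,yaw) start override"""
    st=r.get_state(); M=R.from_quat(st['tcp_rot']).as_matrix(); p=np.array(st['tcp_pos'])
    y0=np.degrees(np.arctan2(M[1,1],M[0,1]))
    if s: p[:2]=s[:2]; y0=s[2]
    dy=(yaw-y0+90)%180-90; turn=-np.radians(dy); a=np.radians(y0+dy)
    ey=np.array([np.cos(a),np.sin(a)]); ex=np.array([-ey[1],ey[0]]) # tool x = y cross z(down)
    ex=np.array([-np.sin(a),np.cos(a)])
    d=np.array([x,y])-p[:2]
    print('pos',p.round(4),'yaw',round(y0,1),'q6',round(float(st['q'][5]),2),'w',round(st['gripper_width'],4),'t',round(st['clock'],1))
    print(f'turn {turn:.3f}  tx {100*d@ex:.2f} ty {100*d@ey:.2f} tz {100*(p[2]-z):.2f}', M[:2,0].round(2))
E
python3 - <<'E'
from h import *
c=cam('top')
w=np.array([ray(c,400+a/3,180+b/3,.2)[:2] for a,b in[(75,52),(347,18),(390,255),(113,292)]])
print('bin',w.round(4),w.mean(0).round(4),[round(float(np.linalg.norm(w[k]-w[(k+1)%4])),4) for k in range(4)])
f=np.array([ray(c,400+a/3,180+b/3,.2)[:2] for a,b in[(115,92),(322,68),(345,218),(140,242)]])
print('slot',f.mean(0).round(4),[round(float(np.linalg.norm(f[k]-f[(k+1)%4])),4) for k in range(4)])
for q in(w,f):
  e=q[0]+q[1]-q[2]-q[3]; print(np.degrees(np.arctan2(e[1],e[0])), np.degrees(np.arctan2(*(q[0]-q[1])[::-1])))
b=ray(c,185+188/4.79,170+300/4.79,.044);print('B4',b)
plan(b[0],b[1],.25,-5.9)
for n,p in dict(sol=(424,125),beak=(248,120)).items(): print(n,ray(c,*p,.1))
E
```

```text
bin [[ 0.5198 -0.1876]
 [ 0.5447 -0.3844]
 [ 0.376  -0.4051]
 [ 0.3502 -0.2092]] [ 0.4477 -0.2966] [0.1983, 0.17, 0.1976, 0.171]
slot [ 0.4465 -0.296 ] [0.15, 0.1071, 0.1464, 0.107]
7.120508607642283 97.20160493572126
6.564656632635509 96.66168321356841
B4 [0.45054673 0.27611337 0.044     ]
pos [0.1826 0.5185 0.2431] yaw 70.6 q6 -0.2 w 0.0929 t 0.2
turn 1.335  tx -21.35 ty 29.14 tz -0.69 [-0.94  0.33]
sol [ 0.70962248 -0.21432943  0.1       ]
beak [0.72181474 0.21417054 0.1       ]
```

Call:
send_rows([
  {"turn": 0.11},
  {"turn": 0.11},
  {"turn": 0.11},
  {"turn": 0.11},
  {"turn": 0.11},
], jaw=1.0)

```text
invalid input
```

Call:
send_rows([
  {"turn": 0.11},
  {"turn": 0.11},
  {"turn": 0.11},
  {"turn": 0.11},
  {"turn": 0.11},
])

```text
invalid input
```

Call:
send_rows([
  {"turn": 0.12},
  {"turn": 0.115},
  {"tx": -2.1,"ty": 2.9},
  {"tx": -2.1,"ty": 2.9},
  {"tx": -2.1,"ty": 2.9},
])

```text
invalid input
```

Call:
send_rows([
  {"tx": -2.1,"ty": 2.9},
  {"tx": -2.1,"ty": 2.9},
  {"tx": -2.1,"ty": 2.9},
  {"tx": -2.1,"ty": 2.9},
  {"tx": -2.1,"ty": 2.9},
])

```text
invalid input
```

Call:
send_rows([
  {"tx": -2.1,"ty": 2.9},
  {"tx": -2.1,"ty": 3.0},
  {},
  {},
])

```text
invalid input
```

Run:
```python
from h import *
plan(.4505,.2785,.045,-5.9)
cam('wrist','w0.png')
```

```text
pos [0.1826 0.5185 0.2431] yaw 70.6 q6 -0.2 w 0.0929 t 0.2
turn 1.335  tx -21.12 ty 29.11 tz 19.81 [-0.94  0.33]
```

View pics/w0.png

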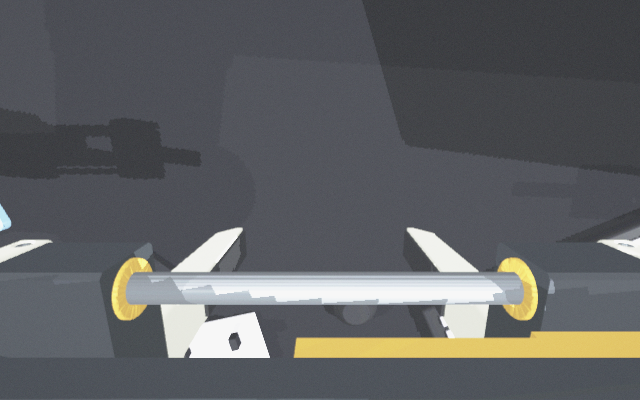

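The moves were refused because every row needs all four fields. The wrist picture shows only the gripper, with the fingertips at (240,235) and (408,235).

Call:
send_rows([
  {"tx": 0,"ty": 0,"tz": 0,"turn": 0.11},
  {"tx": 0,"ty": 0,"tz": 0,"turn": 0.11},
  {"tx": 0,"ty": 0,"tz": 0,"turn": 0.11},
  {"tx": 0,"ty": 0,"tz": 0,"turn": 0.11},
  {"tx": 0,"ty": 0,"tz": 0,"turn": 0.11},
], jaw=1.0)

```text
clock: 0.67
tcp_pos: [0.1827, 0.5187, 0.2435]
tcp_rot: [0.432, 0.902, -0.0, -0.0]
ft_force: [0.6, -0.7, -0.2]
gripper_width: 0.093
```

Call:
send_rows([
  {"tx": 0,"ty": 0,"tz": 0,"turn": 0.11},
  {"tx": 0,"ty": 0,"tz": 0,"turn": 0.11},
  {"tx": 0,"ty": 0,"tz": 0,"turn": 0.11},
  {"tx": 0,"ty": 0,"tz": 0,"turn": 0.11},
  {"tx": 0,"ty": 0,"tz": 0,"turn": 0.11},
])

```text
clock: 1.08
tcp_pos: [0.1827, 0.5186, 0.2435]
tcp_rot: [0.661, 0.75, -0.0, 0.0]
ft_force: [-0.9, -0.3, 0.5]
gripper_width: 0.0933
```

Call:
send_rows([
  {"tx": 0,"ty": 0,"tz": 0,"turn": 0.12},
  {"tx": 0,"ty": 0,"tz": 0,"turn": 0.115},
  {"tx": -2.1,"ty": 2.9,"tz": 0,"turn": 0},
  {"tx": -2.1,"ty": 2.9,"tz": 0,"turn": 0},
  {"tx": -2.1,"ty": 2.9,"tz": 0,"turn": 0},
])

```text
clock: 1.5
tcp_pos: [0.263, 0.4465, 0.2435]
tcp_rot: [0.742, 0.671, -0.0, 0.0]
ft_force: [0.5, -0.5, -0.5]
gripper_width: 0.0931
```

Call:
send_rows([
  {"tx": -2.1,"ty": 2.9,"tz": 0,"turn": 0},
  {"tx": -2.1,"ty": 2.9,"tz": 0,"turn": 0},
  {"tx": -2.1,"ty": 2.9,"tz": 0,"turn": 0},
  {"tx": -2.1,"ty": 2.9,"tz": 0,"turn": 0},
  {"tx": -2.1,"ty": 2.9,"tz": 0,"turn": 0},
])

```text
clock: 1.92
tcp_pos: [0.3972, 0.3264, 0.2437]
tcp_rot: [0.743, 0.67, 0.0, -0.0]
ft_force: [-0.0, 0.7, -0.0]
gripper_width: 0.0933
```

Call:
send_rows([
  {"tx": -2.1,"ty": 2.9,"tz": 0,"turn": 0},
  {"tx": -2.1,"ty": 2.9,"tz": 0,"turn": 0},
  {"tx": 0,"ty": 0,"tz": 0,"turn": 0},
  {"tx": 0,"ty": 0,"tz": 0,"turn": 0},
])

```text
clock: 2.25
tcp_pos: [0.4508, 0.2786, 0.2433]
tcp_rot: [0.744, 0.668, -0.0, -0.0]
ft_force: [0.3, 1.0, -1.0]
gripper_width: 0.0928
```

Run:
```python
from h import *
plan(.4505,.2785,.045,-5.9)
cam('wrist','w1.png')
```

```text
pos [0.4508 0.2786 0.2433] yaw -6.1 q6 0.45 w 0.0928 t 2.2
turn -0.004  tx -0.01 ty -0.03 tz 19.83 [0.11 0.99]
```

View pics/w1.png

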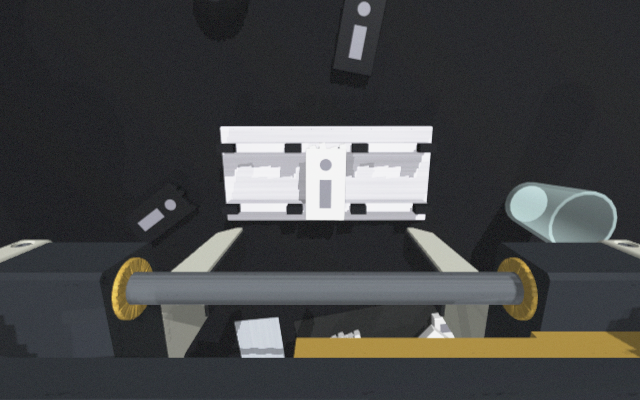

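The wrist picture confirms a short cassette with its torn end at (325,148), square in the middle bay and centred between the jaws. I'll descend and grip.

Call:
send_rows([
  {"tx": 0,"ty": 0,"tz": 4,"turn": 0},
  {"tx": 0,"ty": 0,"tz": 4,"turn": 0},
  {"tx": 0,"ty": 0,"tz": 4,"turn": 0},
  {"tx": 0,"ty": 0,"tz": 4,"turn": 0},
  {"tx": 0,"ty": 0,"tz": 3.9,"turn": 0},
])

```text
clock: 2.72
tcp_pos: [0.4481, 0.2813, 0.0434]
tcp_rot: [0.742, 0.671, 0.0, -0.0]
ft_force: [0.3, 0.2, -0.3]
gripper_width: 0.0928
```

Call:
send_rows([
  {"tx": 0,"ty": 0,"tz": 0,"turn": 0},
  {"tx": 0,"ty": 0,"tz": 0,"turn": 0},
  {"tx": 0,"ty": 0,"tz": 0,"turn": 0},
  {"tx": 0,"ty": 0,"tz": 0,"turn": 0},
  {"tx": 0,"ty": 0,"tz": 0,"turn": 0},
], jaw=0.3)

```text
clock: 3.13
tcp_pos: [0.4513, 0.281, 0.0474]
tcp_rot: [0.742, 0.67, 0.002, 0.001]
ft_force: [0.3, -0.7, 0.1]
gripper_width: 0.0642
```

Call:
send_rows([
  {"tx": 0,"ty": 0,"tz": -4,"turn": 0},
  {"tx": 0,"ty": 0,"tz": -4,"turn": 0},
  {"tx": 0,"ty": 0,"tz": -4,"turn": 0},
  {"tx": 0,"ty": 0,"tz": -4,"turn": 0},
  {"tx": 0,"ty": 0,"tz": -4,"turn": 0},
])

```text
clock: 3.55
tcp_pos: [0.4495, 0.28, 0.2489]
tcp_rot: [0.743, 0.67, 0.002, 0.001]
ft_force: [1.1, 0.6, -0.6]
gripper_width: 0.0316
```

Run:
```python
from h import *
plan(.447,-.2965,.26,7)
```

```text
pos [0.4495 0.28   0.2489] yaw -5.9 q6 0.45 w 0.0316 t 3.5
turn -0.225  tx -57.19 ty -7.28 tz -1.11 [0.1  0.99]
```

The fingers close at only about 70 mm/s, so I lifted too early and the grip missed. I'll open and look again.

Call:
send_rows([
  {"tx": 0,"ty": 0,"tz": 0,"turn": 0},
  {"tx": 0,"ty": 0,"tz": 0,"turn": 0},
  {"tx": 0,"ty": 0,"tz": 0,"turn": 0},
  {"tx": 0,"ty": 0,"tz": 0,"turn": 0},
  {"tx": 0,"ty": 0,"tz": 0,"turn": 0},
], jaw=0.8)

```text
clock: 3.97
tcp_pos: [0.4488, 0.2797, 0.2433]
tcp_rot: [0.743, 0.67, -0.001, -0.001]
ft_force: [-0.6, 0.4, -0.7]
gripper_width: 0.0597
```

Run:
```python
from h import *
plan(.4505,.2785,.043,-5.9)
c=cam('wrist','w2.png')
print(c['eye'],c['attitude'],c['camera_matrix'][0])
```

```text
pos [0.4488 0.2797 0.2433] yaw -5.9 q6 0.45 w 0.0597 t 4.0
turn -0.000  tx -0.10 ty 0.19 tz 20.03 [0.1  0.99]
[0.45550805 0.34590554 0.38470701] [ 0.99122697 -0.05090438 -0.00759315  0.12173819] [300.35716539   0.         324.30827881]
```

View pics/w2.png

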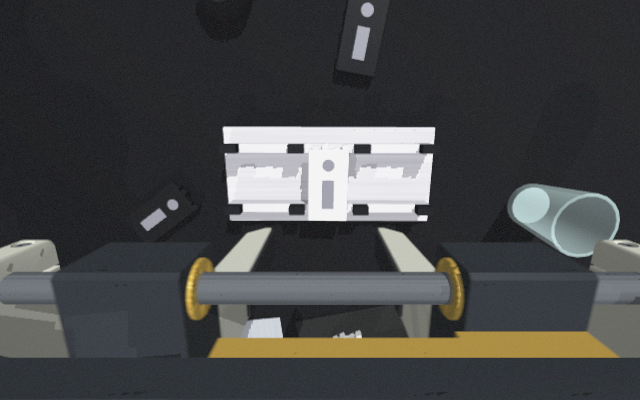

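B4 is unmoved at (328,183). I'll descend again and give the fingers longer to close.

Call:
send_rows([
  {"tx": -0.1,"ty": 0.2,"tz": 4,"turn": 0},
  {"tx": 0,"ty": 0,"tz": 4,"turn": 0},
  {"tx": 0,"ty": 0,"tz": 4,"turn": 0},
  {"tx": 0,"ty": 0,"tz": 4,"turn": 0},
  {"tx": 0,"ty": 0,"tz": 4,"turn": 0},
])

```text
clock: 4.43
tcp_pos: [0.4507, 0.2785, 0.0422]
tcp_rot: [0.743, 0.67, -0.001, -0.0]
ft_force: [0.6, 0.0, 0.1]
gripper_width: 0.0746
```

Call:
send_rows([
  {"tx": 0,"ty": 0,"tz": 0,"turn": 0},
  {"tx": 0,"ty": 0,"tz": 0,"turn": 0},
  {"tx": 0,"ty": 0,"tz": 0,"turn": 0},
  {"tx": 0,"ty": 0,"tz": 0,"turn": 0},
  {"tx": 0,"ty": 0,"tz": 0,"turn": 0},
], jaw=0.3)

```text
clock: 4.85
tcp_pos: [0.4533, 0.2796, 0.0473]
tcp_rot: [0.743, 0.67, 0.002, 0.001]
ft_force: [0.7, -0.5, 4.1]
gripper_width: 0.0457
```

Call:
send_rows([
  {"tx": 0,"ty": 0,"tz": 0,"turn": 0},
  {"tx": 0,"ty": 0,"tz": 0,"turn": 0},
  {"tx": 0,"ty": 0,"tz": 0,"turn": 0},
  {"tx": 0,"ty": 0,"tz": 0,"turn": 0},
  {"tx": 0,"ty": 0,"tz": 0,"turn": 0},
])

```text
clock: 5.27
tcp_pos: [0.4533, 0.2796, 0.0473]
tcp_rot: [0.743, 0.67, 0.002, 0.001]
ft_force: [-1.0, 0.3, 8.5]
gripper_width: 0.0458
```

Call:
send_rows([
  {"tx": 0,"ty": 0,"tz": -4,"turn": 0},
  {"tx": 0,"ty": 0,"tz": -4,"turn": 0},
  {"tx": 0,"ty": 0,"tz": -4,"turn": 0},
  {"tx": 0,"ty": 0,"tz": -4,"turn": 0},
  {"tx": 0,"ty": 0,"tz": -4,"turn": 0},
])

```text
clock: 5.68
tcp_pos: [0.4511, 0.2787, 0.2479]
tcp_rot: [0.743, 0.67, 0.001, 0.0]
ft_force: [1.8, -0.4, -0.8]
gripper_width: 0.0457
```

Call:
send_rows([
  {"tx": 0,"ty": 0,"tz": -1.7,"turn": -0.1},
  {"tx": 0,"ty": 0,"tz": 0,"turn": -0.125},
  {"tx": 0,"ty": 0,"tz": 0,"turn": 0},
])

```text
clock: 5.93
tcp_pos: [0.4521, 0.2791, 0.2647]
tcp_rot: [0.661, 0.75, 0.002, 0.001]
ft_force: [0.3, -0.8, -2.0]
gripper_width: 0.0459
```

Run:
```python
from h import *
plan(.447,-.2965,.26,7)
```

```text
pos [0.4521 0.2791 0.2647] yaw 7.3 q6 0.22 w 0.0459 t 5.9
turn 0.004  tx -57.07 ty -7.53 tz 0.47 [-0.13  0.99]
```

Call:
send_rows([
  {"tx": -3.8,"ty": -0.5,"tz": 0,"turn": 0},
  {"tx": -3.8,"ty": -0.5,"tz": 0,"turn": 0},
  {"tx": -3.8,"ty": -0.5,"tz": 0,"turn": 0},
  {"tx": -3.8,"ty": -0.5,"tz": 0,"turn": 0},
  {"tx": -3.8,"ty": -0.5,"tz": 0,"turn": 0},
])

```text
clock: 6.35
tcp_pos: [0.4487, 0.0858, 0.2613]
tcp_rot: [0.664, 0.748, -0.0, -0.0]
ft_force: [-0.5, -0.3, -1.1]
gripper_width: 0.0458
```

Call:
send_rows([
  {"tx": -3.8,"ty": -0.5,"tz": 0,"turn": 0},
  {"tx": -3.8,"ty": -0.5,"tz": 0,"turn": 0},
  {"tx": -3.8,"ty": -0.5,"tz": 0,"turn": 0},
  {"tx": -3.8,"ty": -0.5,"tz": 0,"turn": 0},
  {"tx": -3.8,"ty": -0.5,"tz": 0,"turn": 0},
])

```text
clock: 6.77
tcp_pos: [0.4471, -0.1059, 0.2614]
tcp_rot: [0.664, 0.747, -0.0, -0.0]
ft_force: [1.0, 0.3, -1.2]
gripper_width: 0.0458
```

Call:
send_rows([
  {"tx": -3.8,"ty": -0.5,"tz": 0,"turn": 0},
  {"tx": -3.8,"ty": -0.5,"tz": 0,"turn": 0},
  {"tx": -3.8,"ty": -0.5,"tz": 0,"turn": 0},
  {"tx": -3.8,"ty": -0.5,"tz": 0,"turn": 0},
  {"tx": -3.8,"ty": -0.5,"tz": 0,"turn": 0},
])

```text
clock: 7.18
tcp_pos: [0.4456, -0.2975, 0.2612]
tcp_rot: [0.664, 0.747, 0.0, -0.001]
ft_force: [1.1, -0.4, 0.1]
gripper_width: 0.0461
```

Call:
send_rows([
  {"tx": 0,"ty": 0,"tz": 0,"turn": 0},
  {"tx": 0,"ty": 0,"tz": 0,"turn": 0},
])

```text
clock: 7.35
tcp_pos: [0.4456, -0.2975, 0.2606]
tcp_rot: [0.665, 0.747, 0.0, -0.001]
ft_force: [-0.4, 0.5, 1.0]
gripper_width: 0.046
```

Run:
```python
from h import *
plan(.447,-.2965,.18,7)
```

```text
pos [ 0.4456 -0.2975  0.2606] yaw 6.6 q6 -0.91 w 0.046 t 7.3
turn -0.007  tx 0.08 ty 0.16 tz 8.06 [-0.11  0.99]
```

Call:
send_rows([
  {"tx": 0.1,"ty": 0.15,"tz": 2,"turn": 0},
  {"tx": 0,"ty": 0,"tz": 2,"turn": 0},
  {"tx": 0,"ty": 0,"tz": 2,"turn": 0},
  {"tx": 0,"ty": 0,"tz": 2.1,"turn": 0},
  {"tx": 0,"ty": 0,"tz": 0,"turn": 0},
])

```text
clock: 7.77
tcp_pos: [0.4457, -0.2921, 0.1777]
tcp_rot: [0.663, 0.749, -0.0, -0.003]
ft_force: [-7.0, -0.7, -1.0]
gripper_width: 0.0453
```

Call:
send_rows([
  {"tx": 0,"ty": 0,"tz": 0,"turn": 0},
  {"tx": 0,"ty": 0,"tz": 0,"turn": 0},
  {"tx": 0,"ty": 0,"tz": 0,"turn": 0},
])

```text
clock: 8.02
tcp_pos: [0.4456, -0.2926, 0.1803]
tcp_rot: [0.663, 0.749, -0.001, -0.003]
ft_force: [-6.1, 0.1, -0.5]
gripper_width: 0.0453
```

Call:
send_rows([
  {"tx": 0,"ty": 0,"tz": 0,"turn": 0},
  {"tx": 0,"ty": 0,"tz": 0,"turn": 0},
  {"tx": 0,"ty": 0,"tz": 0,"turn": 0},
  {"tx": 0,"ty": 0,"tz": 0,"turn": 0},
  {"tx": 0,"ty": 0,"tz": 0,"turn": 0},
], jaw=0.64)

```text
clock: 8.43
tcp_pos: [0.4452, -0.2929, 0.1803]
tcp_rot: [0.663, 0.749, -0.001, -0.003]
ft_force: [-7.4, -1.0, -1.9]
gripper_width: 0.0594
```

Call:
send_rows([
  {"tx": 0,"ty": 0,"tz": 0,"turn": 0},
  {"tx": 0,"ty": 0,"tz": 0,"turn": 0},
  {"tx": 0,"ty": 0,"tz": 0,"turn": 0},
  {"tx": 0,"ty": 0,"tz": 0,"turn": 0},
  {"tx": 0,"ty": 0,"tz": 0,"turn": 0},
])

```text
clock: 8.85
tcp_pos: [0.4452, -0.2929, 0.1803]
tcp_rot: [0.663, 0.749, -0.001, -0.003]
ft_force: [-7.8, -0.7, -2.4]
gripper_width: 0.0595
```

Call:
send_rows([
  {"tx": 0,"ty": 0,"tz": -2,"turn": 0},
  {"tx": 0,"ty": 0,"tz": -2,"turn": 0},
  {"tx": 0,"ty": 0,"tz": -2,"turn": 0},
  {"tx": 0,"ty": 0,"tz": -2,"turn": 0},
  {"tx": 0,"ty": 0,"tz": -1,"turn": 0},
])

```text
clock: 9.27
tcp_pos: [0.4487, -0.2941, 0.2742]
tcp_rot: [0.663, 0.749, 0.0, 0.002]
ft_force: [0.2, -0.4, -0.6]
gripper_width: 0.0596
```

Run:
```python
from h import *
plan(.6034,.0039,.26,45.5)
c=cam('top','t1.png');w=cam('wrist','w3.png')
i=c['img'][:,:,::-1]
a=cv2.resize(i[145:260,295:375],None,fx=4,fy=4,interpolation=cv2.INTER_CUBIC)
b=cv2.resize(i[175:280,185:260],None,fx=2,fy=2); o=np.zeros((560,800,3),np.uint8)
o[:460,:320]=a;o[:210,330:480]=b;x=cv2.resize(w['img'][100:260,150:490,::-1],(315,148));o[220:368,330:645]=x
x=cv2.resize(i[175:285,400:535],None,fx=2,fy=2);o[:220,490:760]=x
cv2.imwrite('pics/m1.png',o)
```

```text
pos [ 0.4487 -0.2941  0.2742] yaw 7.0 q6 -0.91 w 0.0596 t 9.3
turn -0.672  tx 9.85 ty 32.10 tz 1.42 [-0.12  0.99]
```

View pics/m1.png

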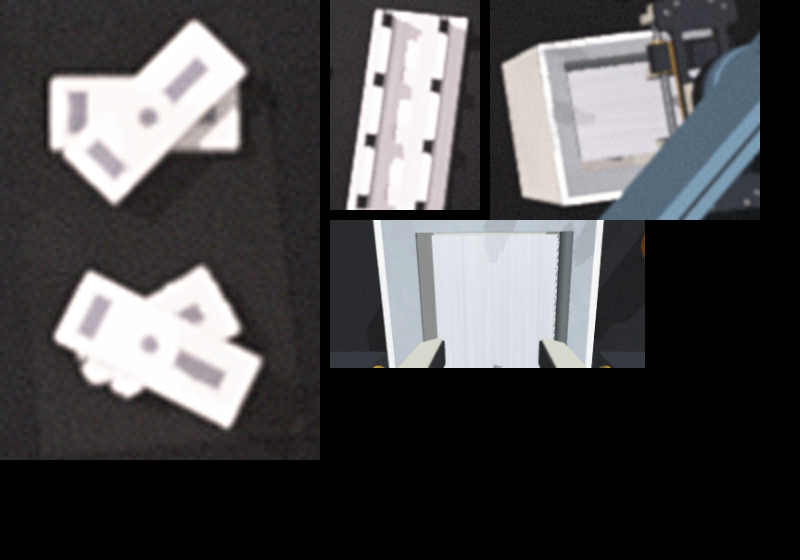

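B4 is gone, the flap is shut, and both piles are unmoved. Next is pile A's top cassette, long axis about -44.5°.

Call:
send_rows([
  {"tx": 0,"ty": 0,"tz": 0,"turn": -0.112},
  {"tx": 0,"ty": 0,"tz": 0,"turn": -0.112},
  {"tx": 0,"ty": 0,"tz": 0,"turn": -0.112},
  {"tx": 0,"ty": 0,"tz": 0,"turn": -0.112},
  {"tx": 0,"ty": 0,"tz": 0,"turn": -0.112},
], jaw=0.85)

```text
clock: 9.78
tcp_pos: [0.4474, -0.2937, 0.2692]
tcp_rot: [0.428, 0.904, 0.001, -0.001]
ft_force: [-0.0, -0.0, -0.4]
gripper_width: 0.0784
```

Call:
send_rows([
  {"tx": 0,"ty": 0,"tz": 0,"turn": -0.112},
  {"tx": 1,"ty": 3.2,"tz": 0,"turn": 0},
  {"tx": 1,"ty": 3.2,"tz": 0,"turn": 0},
  {"tx": 1,"ty": 3.2,"tz": 0,"turn": 0},
  {"tx": 1,"ty": 3.2,"tz": 0,"turn": 0},
])

```text
clock: 10.2
tcp_pos: [0.5087, -0.1736, 0.2692]
tcp_rot: [0.379, 0.925, 0.0, -0.001]
ft_force: [0.8, -0.9, 0.5]
gripper_width: 0.0789
```

Call:
send_rows([
  {"tx": 1,"ty": 3.2,"tz": 0,"turn": 0},
  {"tx": 1,"ty": 3.2,"tz": 0,"turn": 0},
  {"tx": 1,"ty": 3.2,"tz": 0,"turn": 0},
  {"tx": 1,"ty": 3.2,"tz": 0,"turn": 0},
  {"tx": 1,"ty": 3.2,"tz": 0,"turn": 0},
])

```text
clock: 10.62
tcp_pos: [0.5852, -0.0241, 0.2692]
tcp_rot: [0.379, 0.925, -0.0, -0.001]
ft_force: [-0.0, -1.0, -0.6]
gripper_width: 0.0792
```

Call:
send_rows([
  {"tx": 0.9,"ty": 3.2,"tz": 0,"turn": 0},
  {"tx": 0,"ty": 0,"tz": 0,"turn": 0},
  {"tx": 0,"ty": 0,"tz": 0,"turn": 0},
  {"tx": 0,"ty": 0,"tz": 0,"turn": 0},
  {"tx": 0,"ty": 0,"tz": 0,"turn": 0},
])

```text
clock: 11.03
tcp_pos: [0.6008, 0.002, 0.27]
tcp_rot: [0.379, 0.925, -0.0, -0.001]
ft_force: [0.1, -0.2, -0.4]
gripper_width: 0.0791
```

Run:
```python
from h import *
plan(.6034,.0039,.046,45.5)
```

```text
pos [0.6008 0.002  0.27  ] yaw 45.4 q6 -0.97 w 0.0791 t 11.0
turn -0.001  tx -0.05 ty 0.32 tz 22.40 [-0.71  0.7 ]
```

Call:
send_rows([
  {"tx": 0,"ty": 0.3,"tz": 4,"turn": 0},
  {"tx": 0,"ty": 0,"tz": 4,"turn": 0},
  {"tx": 0,"ty": 0,"tz": 4,"turn": 0},
  {"tx": 0,"ty": 0,"tz": 4,"turn": 0},
  {"tx": 0,"ty": 0,"tz": 4,"turn": 0},
])

```text
clock: 11.45
tcp_pos: [0.603, 0.0033, 0.0694]
tcp_rot: [0.38, 0.925, -0.0, 0.0]
ft_force: [0.7, -0.9, 0.6]
gripper_width: 0.0793
```

Call:
send_rows([
  {"tx": 0,"ty": 0,"tz": 2.4,"turn": 0},
  {"tx": 0,"ty": 0,"tz": 0,"turn": 0},
  {"tx": 0,"ty": 0,"tz": 0,"turn": 0},
  {"tx": 0,"ty": 0,"tz": 0,"turn": 0},
])

```text
clock: 11.78
tcp_pos: [0.6032, 0.0035, 0.0467]
tcp_rot: [0.38, 0.925, -0.0, -0.0]
ft_force: [0.1, -0.1, 0.8]
gripper_width: 0.0788
```

Call:
send_rows([
  {"tx": 0,"ty": 0,"tz": 0,"turn": 0},
  {"tx": 0,"ty": 0,"tz": 0,"turn": 0},
  {"tx": 0,"ty": 0,"tz": 0,"turn": 0},
  {"tx": 0,"ty": 0,"tz": 0,"turn": 0},
  {"tx": 0,"ty": 0,"tz": 0,"turn": 0},
], jaw=0.3)

```text
clock: 12.2
tcp_pos: [0.6038, 0.0049, 0.047]
tcp_rot: [0.379, 0.926, 0.0, 0.0]
ft_force: [0.1, 0.2, 0.9]
gripper_width: 0.0503
```

Call:
send_rows([
  {"tx": 0,"ty": 0,"tz": 0,"turn": 0},
  {"tx": 0,"ty": 0,"tz": 0,"turn": 0},
  {"tx": 0,"ty": 0,"tz": 0,"turn": 0},
  {"tx": 0,"ty": 0,"tz": 0,"turn": 0},
  {"tx": 0,"ty": 0,"tz": 0,"turn": 0},
])

```text
clock: 12.62
tcp_pos: [0.6038, 0.005, 0.0469]
tcp_rot: [0.379, 0.926, 0.0, 0.0]
ft_force: [-0.9, 0.3, 3.6]
gripper_width: 0.0467
```

Call:
send_rows([
  {"tx": 0,"ty": 0,"tz": -4,"turn": 0},
  {"tx": 0,"ty": 0,"tz": -4,"turn": 0},
  {"tx": 0,"ty": 0,"tz": -4,"turn": 0},
  {"tx": 0,"ty": 0,"tz": 0,"turn": 0},
  {"tx": 0,"ty": 0,"tz": 0,"turn": 0},
])

```text
clock: 13.03
tcp_pos: [0.6052, 0.0046, 0.1693]
tcp_rot: [0.379, 0.926, 0.001, 0.003]
ft_force: [-0.3, -0.7, -0.8]
gripper_width: 0.0463
```

Run:
```python
from h import *
plan(.5292,.2748,.16,-5.9)
```

```text
pos [0.6052 0.0046 0.1693] yaw 45.5 q6 -0.97 w 0.0463 t 13.0
turn 0.897  tx 26.10 ty -10.34 tz 0.93 [-0.71  0.7 ]
```

Call:
send_rows([
  {"tx": 0,"ty": 0,"tz": 0,"turn": 0.112},
  {"tx": 0,"ty": 0,"tz": 0,"turn": 0.112},
  {"tx": 0,"ty": 0,"tz": 0,"turn": 0.112},
  {"tx": 0,"ty": 0,"tz": 0,"turn": 0.112},
  {"tx": 0,"ty": 0,"tz": 0,"turn": 0.112},
])

```text
clock: 13.45
tcp_pos: [0.6022, 0.005, 0.1641]
tcp_rot: [0.622, 0.783, -0.001, -0.002]
ft_force: [-0.9, -0.6, -0.8]
gripper_width: 0.0464
```

Call:
send_rows([
  {"tx": 0,"ty": 0,"tz": 0,"turn": 0.112},
  {"tx": 0,"ty": 0,"tz": 0,"turn": 0.112},
  {"tx": 0,"ty": 0,"tz": 0,"turn": 0.112},
  {"tx": 3.3,"ty": -1.3,"tz": 0,"turn": 0},
  {"tx": 3.3,"ty": -1.3,"tz": 0,"turn": 0},
])

```text
clock: 13.87
tcp_pos: [0.5834, 0.0722, 0.1639]
tcp_rot: [0.744, 0.668, -0.002, -0.001]
ft_force: [-0.2, 1.1, -1.0]
gripper_width: 0.0461
```

Call:
send_rows([
  {"tx": 3.3,"ty": -1.3,"tz": 0,"turn": 0},
  {"tx": 3.3,"ty": -1.3,"tz": 0,"turn": 0},
  {"tx": 3.3,"ty": -1.3,"tz": 0,"turn": 0},
  {"tx": 3.3,"ty": -1.3,"tz": 0,"turn": 0},
  {"tx": 3.3,"ty": -1.3,"tz": 0,"turn": 0},
])

```text
clock: 14.28
tcp_pos: [0.5346, 0.245, 0.1642]
tcp_rot: [0.742, 0.67, -0.002, -0.001]
ft_force: [1.1, 0.7, -0.4]
gripper_width: 0.0465
```

Call:
send_rows([
  {"tx": 3,"ty": -1.2,"tz": 0,"turn": 0},
  {"tx": 0,"ty": 0,"tz": 0,"turn": 0},
  {"tx": 0,"ty": 0,"tz": 0,"turn": 0},
  {"tx": 0,"ty": 0,"tz": 0,"turn": 0},
])

```text
clock: 14.62
tcp_pos: [0.527, 0.2744, 0.1649]
tcp_rot: [0.742, 0.67, -0.002, -0.0]
ft_force: [0.4, -0.3, -1.2]
gripper_width: 0.0461
```

Run:
```python
from h import *
plan(.5292,.2748,.0595,-5.9)
```

```text
pos [0.527  0.2744 0.1649] yaw -5.8 q6 0.39 w 0.0461 t 14.6
turn 0.002  tx 0.06 ty 0.22 tz 10.54 [0.1  0.99]
```

Call:
send_rows([
  {"tx": 0.05,"ty": 0.2,"tz": 3,"turn": 0},
  {"tx": 0,"ty": 0,"tz": 3,"turn": 0},
  {"tx": 0,"ty": 0,"tz": 2,"turn": 0},
  {"tx": 0,"ty": 0,"tz": 1.3,"turn": 0},
  {"tx": 0,"ty": 0,"tz": 0,"turn": 0},
])

```text
clock: 15.03
tcp_pos: [0.5278, 0.2726, 0.0696]
tcp_rot: [0.743, 0.669, -0.004, -0.001]
ft_force: [-0.5, -0.2, 0.1]
gripper_width: 0.0463
```

Call:
send_rows([
  {"tx": 0,"ty": 0,"tz": 0,"turn": 0},
  {"tx": 0,"ty": 0,"tz": 0,"turn": 0},
  {"tx": 0,"ty": 0,"tz": 0,"turn": 0},
])

```text
clock: 15.28
tcp_pos: [0.531, 0.275, 0.0749]
tcp_rot: [0.743, 0.67, 0.001, 0.001]
ft_force: [0.9, 0.5, -1.0]
gripper_width: 0.0465
```

Run:
```python
from h import *
plan(.5292,.2748,.0595,-5.9); print(r.get_state()['ft_force'])
```

```text
pos [0.531  0.275  0.0749] yaw -5.9 q6 0.39 w 0.0465 t 15.3
turn 0.000  tx -0.04 ty -0.18 tz 1.54 [0.1  0.99]
[ 0.90246159  0.50260194 -0.98401485]
```

Call:
send_rows([
  {"tx": 0,"ty": -0.15,"tz": 0.7,"turn": 0},
  {"tx": 0,"ty": 0,"tz": 0.7,"turn": 0},
  {"tx": 0,"ty": 0,"tz": 0,"turn": 0},
  {"tx": 0,"ty": 0,"tz": 0,"turn": 0},
  {"tx": 0,"ty": 0,"tz": 0,"turn": 0},
])

```text
clock: 15.7
tcp_pos: [0.528, 0.2755, 0.0595]
tcp_rot: [0.742, 0.67, -0.0, -0.0]
ft_force: [-0.4, -0.3, -0.3]
gripper_width: 0.0461
```

Run:
```python
from h import *
plan(.5292,.2748,.0595,-5.9); print(r.get_state()['ft_force'])
```

```text
pos [0.528  0.2755 0.0595] yaw -5.8 q6 0.4 w 0.0461 t 15.7
turn 0.001  tx -0.05 ty 0.13 tz 0.00 [0.1  0.99]
[-0.38515115 -0.29159736 -0.3140395 ]
```

Call:
send_rows([
  {"tx": 0,"ty": 0,"tz": 0,"turn": 0},
  {"tx": 0,"ty": 0,"tz": 0,"turn": 0},
  {"tx": 0,"ty": 0,"tz": 0,"turn": 0},
  {"tx": 0,"ty": 0,"tz": 0,"turn": 0},
  {"tx": 0,"ty": 0,"tz": 0,"turn": 0},
], jaw=0.65)

```text
clock: 16.12
tcp_pos: [0.5283, 0.2755, 0.0597]
tcp_rot: [0.742, 0.67, 0.0, 0.0]
ft_force: [-0.3, -0.7, -0.5]
gripper_width: 0.0604
```

Call:
send_rows([
  {"tx": 0,"ty": 0,"tz": -3,"turn": 0},
  {"tx": 0,"ty": 0,"tz": -4,"turn": 0},
  {"tx": 0,"ty": 0,"tz": -4,"turn": 0},
  {"tx": 0,"ty": 0,"tz": 0,"turn": 0},
  {"tx": 0,"ty": 0,"tz": 0,"turn": 0},
])

```text
clock: 16.53
tcp_pos: [0.53, 0.2761, 0.1728]
tcp_rot: [0.742, 0.67, 0.003, 0.001]
ft_force: [0.3, 0.4, -1.4]
gripper_width: 0.0602
```

```bash
cat >> h.py <<'E'
def rects(c,z,box=(295,375,145,260),thr=120):
    u0,u1,v0,v1=box; g=c['img'][v0:v1,u0:u1].min(2); k=4
    m=(cv2.resize(g,None,fx=k,fy=k,interpolation=cv2.INTER_CUBIC)>thr).astype(np.uint8)
    for t in cv2.findContours(m,cv2.RETR_EXTERNAL,cv2.CHAIN_APPROX_NONE)[0]:
        if cv2.contourArea(t)<1500: continue
        b=cv2.boxPoints(cv2.minAreaRect(t)); w=np.array([ray(c,u0+(p[0]+.5)/k-.5,v0+(p[1]+.5)/k-.5,z)[:2] for p in b])
        e=[w[1]-w[0],w[2]-w[1]]; L=[np.linalg.norm(x) for x in e]; j=int(np.argmax(L)); a=np.degrees(np.arctan2(e[j][1],e[j][0]))
        print('rect px',(b.mean(0)/k+[u0,v0]).round(1),'ctr',w.mean(0).round(4),'L',round(max(L),4),'W',round(min(L),4),'long yaw',round(a,1),'area',cv2.contourArea(t)/k/k)
E
python3 - <<'E'
from h import *
c=cam('top','t2.png'); rects(c,.018); rects(c,.046); rects(c,.044,(185,265,170,290))
i=c['img'][:,:,::-1]
cv2.imwrite('pics/m2.png',cv2.resize(i[140:300,180:380],None,fx=4,fy=3.7,interpolation=cv2.INTER_CUBIC)[:592])
plan(.603,.0096,.16,0)
E
```

```text
rect px [336.  227.6] ctr [ 0.4659 -0.0013] L 0.1304 W 0.0932 long yaw -107.4 area 1214.5
rect px [331.1 173. ] ctr [0.6067 0.0108] L 0.1238 W 0.0499 long yaw -90.0 area 882.8125
rect px [336.  227.6] ctr [ 4.643e-01 -3.000e-04] L 0.1272 W 0.0909 long yaw -107.4 area 1214.5
rect px [331.1 173. ] ctr [0.6017 0.0115] L 0.1207 W 0.0486 long yaw -90.0 area 882.8125
rect px [231.1 233. ] ctr [0.4525 0.2599] L 0.2565 W 0.0914 long yaw -6.0 area 2741.5625
rect px [191.5 231.1] ctr [0.4569 0.359 ] L 0.2558 W 0.0152 long yaw -167.7 area 411.34375
rect px [197.5 224.8] ctr [0.4731 0.3446] L 0.2802 W 0.0153 long yaw -167.4 area 473.8125
pos [0.5286 0.2756 0.1705] yaw -5.8 q6 0.4 w 0.0605 t 16.6
turn -0.102  tx -26.60 ty 7.44 tz 1.05 [0.1  0.99]
```

View pics/m2.png

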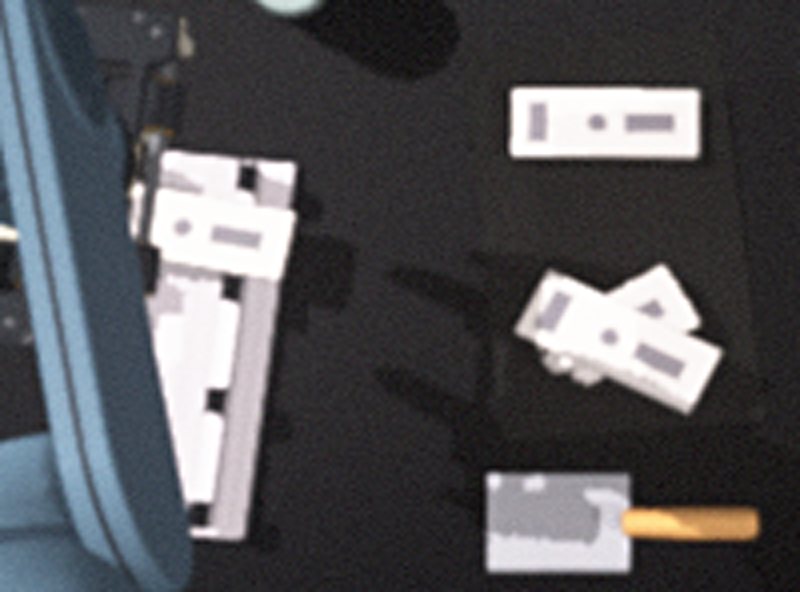

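The first whole cassette sits in the far bay. The lower one in pile A is a whole cassette alone on the mat at crop (605,122), measured 0.120 x 0.046 at z=18 mm after bloom. I'll pick it.

Call:
send_rows([
  {"tx": 0,"ty": 0,"tz": 0,"turn": -0.1},
  {"tx": -3.3,"ty": 1,"tz": 0,"turn": 0},
  {"tx": -3.3,"ty": 1,"tz": 0,"turn": 0},
  {"tx": -3.3,"ty": 1,"tz": 0,"turn": 0},
  {"tx": -3.3,"ty": 1,"tz": 0,"turn": 0},
], jaw=0.85)

```text
clock: 17.0
tcp_pos: [0.5668, 0.1422, 0.1673]
tcp_rot: [0.707, 0.707, -0.002, -0.001]
ft_force: [0.7, 0.0, -0.9]
gripper_width: 0.079
```

Call:
send_rows([
  {"tx": -3.3,"ty": 1,"tz": 0,"turn": 0},
  {"tx": -3.3,"ty": 1,"tz": 0,"turn": 0},
  {"tx": -3.3,"ty": 1,"tz": 0,"turn": 0},
  {"tx": -3.3,"ty": 0.8,"tz": 0,"turn": 0},
  {"tx": 0,"ty": 0,"tz": 0,"turn": 0},
])

```text
clock: 17.42
tcp_pos: [0.6061, 0.0053, 0.1671]
tcp_rot: [0.71, 0.705, -0.002, -0.0]
ft_force: [0.1, 0.9, -0.0]
gripper_width: 0.0792
```

Call:
send_rows([
  {"tx": 0,"ty": 0,"tz": 4,"turn": 0},
  {"tx": 0,"ty": 0,"tz": 4,"turn": 0},
  {"tx": 0,"ty": 0,"tz": 0,"turn": 0},
  {"tx": 0,"ty": 0,"tz": 0,"turn": 0},
  {"tx": 0,"ty": 0,"tz": 0,"turn": 0},
])

```text
clock: 17.83
tcp_pos: [0.6059, 0.0117, 0.0901]
tcp_rot: [0.708, 0.707, -0.0, -0.0]
ft_force: [1.2, -0.5, 0.8]
gripper_width: 0.0792
```

Run:
```python
from h import *
plan(.6067,.0108,.033,0)
```

```text
pos [0.6059 0.0117 0.0901] yaw -0.1 q6 -0.16 w 0.0792 t 17.8
turn -0.002  tx -0.09 ty 0.08 tz 5.71 [0. 1.]
```

Call:
send_rows([
  {"tx": -0.1,"ty": 0.1,"tz": 3,"turn": 0},
  {"tx": 0,"ty": 0,"tz": 2.5,"turn": 0},
  {"tx": 0,"ty": 0,"tz": 0,"turn": 0},
  {"tx": 0,"ty": 0,"tz": 0,"turn": 0},
])

```text
clock: 18.17
tcp_pos: [0.6071, 0.0106, 0.0358]
tcp_rot: [0.708, 0.707, 0.0, 0.0]
ft_force: [0.8, -0.0, 0.5]
gripper_width: 0.079
```

Call:
send_rows([
  {"tx": 0,"ty": 0,"tz": 0,"turn": 0},
  {"tx": 0,"ty": 0,"tz": 0,"turn": 0},
  {"tx": 0,"ty": 0,"tz": 0,"turn": 0},
  {"tx": 0,"ty": 0,"tz": 0,"turn": 0},
  {"tx": 0,"ty": 0,"tz": 0,"turn": 0},
], jaw=0.3)

```text
clock: 18.58
tcp_pos: [0.6073, 0.0102, 0.0356]
tcp_rot: [0.708, 0.706, 0.0, 0.001]
ft_force: [0.7, 0.9, 0.0]
gripper_width: 0.0506
```

Call:
send_rows([
  {"tx": 0,"ty": 0,"tz": 0,"turn": 0},
  {"tx": 0,"ty": 0,"tz": 0,"turn": 0},
  {"tx": 0,"ty": 0,"tz": 0,"turn": 0},
  {"tx": 0,"ty": 0,"tz": 0,"turn": 0},
  {"tx": 0,"ty": 0,"tz": 0,"turn": 0},
])

```text
clock: 19.0
tcp_pos: [0.607, 0.0103, 0.0352]
tcp_rot: [0.708, 0.706, 0.0, 0.0]
ft_force: [-2.4, 0.5, 5.9]
gripper_width: 0.0454
```

Call:
send_rows([
  {"tx": 0,"ty": 0,"tz": -4,"turn": 0},
  {"tx": 0,"ty": 0,"tz": -4,"turn": 0},
  {"tx": 0,"ty": 0,"tz": -4,"turn": 0},
  {"tx": 0,"ty": 0,"tz": 0,"turn": 0.1},
  {"tx": 0,"ty": 0,"tz": 0,"turn": 0},
])

```text
clock: 19.42
tcp_pos: [0.6085, 0.01, 0.1575]
tcp_rot: [0.743, 0.669, 0.002, 0.002]
ft_force: [-0.5, -0.4, -1.1]
gripper_width: 0.0457
```

Run:
```python
from h import *
plan(.4536,.2826,.16,-5.9)
```

```text
pos [0.6085 0.01   0.1575] yaw -6.0 q6 -0.06 w 0.0457 t 19.4
turn -0.002  tx 25.52 ty -18.21 tz -0.25 [0.11 0.99]
```

Call:
send_rows([
  {"tx": 3.2,"ty": -2.3,"tz": 0,"turn": 0},
  {"tx": 3.2,"ty": -2.3,"tz": 0,"turn": 0},
  {"tx": 3.2,"ty": -2.3,"tz": 0,"turn": 0},
  {"tx": 3.2,"ty": -2.3,"tz": 0,"turn": 0},
  {"tx": 3.2,"ty": -2.3,"tz": 0,"turn": 0},
])

```text
clock: 19.83
tcp_pos: [0.5061, 0.1821, 0.1525]
tcp_rot: [0.742, 0.671, -0.002, -0.001]
ft_force: [1.3, 0.1, -0.1]
gripper_width: 0.0458
```

Call:
send_rows([
  {"tx": 3.2,"ty": -2.2,"tz": 0,"turn": 0},
  {"tx": 3.2,"ty": -2.2,"tz": 0,"turn": 0},
  {"tx": 3.1,"ty": -2.2,"tz": 0,"turn": 0},
  {"tx": 0,"ty": 0,"tz": 0,"turn": 0},
  {"tx": 0,"ty": 0,"tz": 0,"turn": 0},
])

```text
clock: 20.25
tcp_pos: [0.4502, 0.2836, 0.1528]
tcp_rot: [0.74, 0.673, -0.002, -0.001]
ft_force: [0.1, -0.4, -1.7]
gripper_width: 0.0458
```

Call:
send_rows([
  {"tx": 0,"ty": 0,"tz": 3,"turn": 0},
  {"tx": 0,"ty": 0,"tz": 3,"turn": 0},
  {"tx": 0,"ty": 0,"tz": 1.5,"turn": 0},
  {"tx": 0,"ty": 0,"tz": 0,"turn": 0},
  {"tx": 0,"ty": 0,"tz": 0,"turn": 0},
])

```text
clock: 20.67
tcp_pos: [0.4524, 0.2809, 0.0783]
tcp_rot: [0.742, 0.67, -0.002, -0.001]
ft_force: [-0.8, 0.3, 0.1]
gripper_width: 0.0455
```

Run:
```python
from h import *
plan(.4536,.2826,.0615,-5.9)
```

```text
pos [0.4524 0.2809 0.0783] yaw -5.9 q6 0.45 w 0.0455 t 20.7
turn 0.000  tx 0.18 ty 0.10 tz 1.68 [0.1  0.99]
```

Call:
send_rows([
  {"tx": 0.2,"ty": 0.1,"tz": 1,"turn": 0},
  {"tx": 0,"ty": 0,"tz": 0.8,"turn": 0},
  {"tx": 0,"ty": 0,"tz": 0,"turn": 0},
  {"tx": 0,"ty": 0,"tz": 0,"turn": 0},
  {"tx": 0,"ty": 0,"tz": 0,"turn": 0},
])

```text
clock: 21.08
tcp_pos: [0.4539, 0.2843, 0.0619]
tcp_rot: [0.742, 0.67, 0.0, 0.0]
ft_force: [0.3, 0.6, -0.3]
gripper_width: 0.0456
```

Call:
send_rows([
  {"tx": 0,"ty": 0,"tz": 0,"turn": 0},
  {"tx": 0,"ty": 0,"tz": 0,"turn": 0},
  {"tx": 0,"ty": 0,"tz": 0,"turn": 0},
])

```text
clock: 21.33
tcp_pos: [0.4539, 0.2844, 0.0619]
tcp_rot: [0.742, 0.67, 0.0, 0.0]
ft_force: [0.4, -0.4, -0.4]
gripper_width: 0.0454
```

Run:
```python
from h import *
plan(.4536,.2826,.0615,-5.9);print(r.get_state()['ft_force'])
```

```text
pos [0.4539 0.2844 0.0619] yaw -5.8 q6 0.45 w 0.0454 t 21.3
turn 0.001  tx -0.18 ty -0.01 tz 0.04 [0.1  0.99]
[ 0.41710064 -0.36239721 -0.3670522 ]
```

Call:
send_rows([
  {"tx": 0,"ty": 0,"tz": 0,"turn": 0},
  {"tx": 0,"ty": 0,"tz": 0,"turn": 0},
  {"tx": 0,"ty": 0,"tz": 0,"turn": 0},
  {"tx": 0,"ty": 0,"tz": 0,"turn": 0},
  {"tx": 0,"ty": 0,"tz": 0,"turn": 0},
], jaw=0.65)

```text
clock: 21.75
tcp_pos: [0.4539, 0.2843, 0.0617]
tcp_rot: [0.742, 0.67, 0.0, 0.0]
ft_force: [0.5, 0.4, -0.3]
gripper_width: 0.0601
```

Call:
send_rows([
  {"tx": 0,"ty": 0,"tz": -3,"turn": 0},
  {"tx": 0,"ty": 0,"tz": -4,"turn": 0},
  {"tx": 0,"ty": 0,"tz": -4,"turn": 0},
  {"tx": 0,"ty": 0,"tz": 0,"turn": 0},
  {"tx": 0,"ty": 0,"tz": 0,"turn": 0},
])

```text
clock: 22.17
tcp_pos: [0.4556, 0.285, 0.1744]
tcp_rot: [0.742, 0.67, 0.003, 0.001]
ft_force: [0.5, 0.1, -0.9]
gripper_width: 0.0606
```

Run:
```python
from h import *
c=cam('top','t3.png'); rects(c,.046)
o=dict(c); o['img']=cv2.imread('pics/top0.png'); print('start');rects(o,.046)
plan(.4512,.0021,.16,-27)
```

```text
rect px [336.3 228. ] ctr [ 0.4633 -0.001 ] L 0.1244 W 0.0946 long yaw -115.7 area 1251.53125
start
rect px [335.6 227.8] ctr [0.4639 0.0007] L 0.1285 W 0.0922 long yaw -107.3 area 1255.5625
rect px [332.5 173.3] ctr [0.601  0.0078] L 0.1334 W 0.0903 long yaw -67.3 area 1281.71875
pos [0.4542 0.2844 0.1724] yaw -5.8 q6 0.45 w 0.0607 t 22.2
turn 0.369  tx -25.29 ty 12.55 tz 1.24 [0.1  0.99]
```

Run:
```python
from h import *
i=cv2.imread('pics/t3.png');j=cv2.imread('pics/top0.png')
f=lambda q:cv2.resize(q[200:260,300:366],None,fx=6,fy=6,interpolation=cv2.INTER_CUBIC)
cv2.imwrite('pics/m3.png',np.hstack([f(i),f(j)]))
```

```text
(no output)
```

View pics/m3.png

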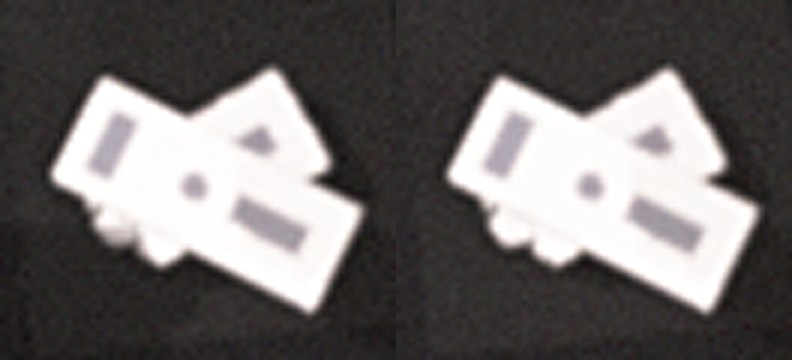

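Pile B is unchanged: the whole cassette on top is centred at about (334.8,232.4) px. I'll pick it.

Call:
send_rows([
  {"tx": 0,"ty": 0,"tz": 0,"turn": 0.1},
  {"tx": 0,"ty": 0,"tz": 0,"turn": 0.1},
  {"tx": 0,"ty": 0,"tz": 0,"turn": 0.1},
  {"tx": 0,"ty": 0,"tz": 0,"turn": 0.07},
  {"tx": -3.2,"ty": 1.6,"tz": 0,"turn": 0},
], jaw=0.85)

```text
clock: 22.63
tcp_pos: [0.4526, 0.2516, 0.1696]
tcp_rot: [0.853, 0.522, -0.001, -0.001]
ft_force: [0.4, -1.7, -0.1]
gripper_width: 0.0788
```

Call:
send_rows([
  {"tx": -3.2,"ty": 1.6,"tz": 0,"turn": 0},
  {"tx": -3.2,"ty": 1.6,"tz": 0,"turn": 0},
  {"tx": -3.2,"ty": 1.6,"tz": 0,"turn": 0},
  {"tx": -3.2,"ty": 1.6,"tz": 0,"turn": 0},
  {"tx": -3.2,"ty": 1.6,"tz": 0,"turn": 0},
])

```text
clock: 23.05
tcp_pos: [0.4504, 0.0683, 0.1697]
tcp_rot: [0.853, 0.522, -0.002, -0.001]
ft_force: [0.3, -0.1, 0.1]
gripper_width: 0.079
```

Call:
send_rows([
  {"tx": -3.2,"ty": 1.6,"tz": 0,"turn": 0},
  {"tx": -2.9,"ty": 1.3,"tz": 0,"turn": 0},
  {"tx": 0,"ty": 0,"tz": 3,"turn": 0},
  {"tx": 0,"ty": 0,"tz": 3,"turn": 0},
  {"tx": 0,"ty": 0,"tz": 0,"turn": 0},
])

```text
clock: 23.47
tcp_pos: [0.4452, 0.0023, 0.1059]
tcp_rot: [0.853, 0.521, -0.004, -0.004]
ft_force: [-1.2, -0.1, 0.6]
gripper_width: 0.0793
```

Call:
send_rows([
  {"tx": 0,"ty": 0,"tz": 0,"turn": 0},
  {"tx": 0,"ty": 0,"tz": 0,"turn": 0},
  {"tx": 0,"ty": 0,"tz": 0,"turn": 0},
])

```text
clock: 23.72
tcp_pos: [0.451, 0.0024, 0.1126]
tcp_rot: [0.853, 0.523, 0.001, 0.001]
ft_force: [1.1, -0.6, -0.4]
gripper_width: 0.0789
```

Run:
```python
from h import *
plan(.4512,.0021,.060,-27)
```

```text
pos [0.451  0.0024 0.1126] yaw -27.0 q6 0.23 w 0.0789 t 23.7
turn 0.000  tx -0.01 ty 0.04 tz 5.26 [0.45 0.89]
```

Call:
send_rows([
  {"tx": 0,"ty": 0,"tz": 3,"turn": 0},
  {"tx": 0,"ty": 0,"tz": 2.3,"turn": 0},
  {"tx": 0,"ty": 0,"tz": 0,"turn": 0},
  {"tx": 0,"ty": 0,"tz": 0,"turn": 0},
])

```text
clock: 24.05
tcp_pos: [0.4506, 0.0024, 0.0592]
tcp_rot: [0.853, 0.523, 0.0, 0.0]
ft_force: [0.2, 0.2, 0.4]
gripper_width: 0.079
```

Call:
send_rows([
  {"tx": 0,"ty": 0,"tz": 0,"turn": 0},
  {"tx": 0,"ty": 0,"tz": 0,"turn": 0},
  {"tx": 0,"ty": 0,"tz": 0,"turn": 0},
  {"tx": 0,"ty": 0,"tz": 0,"turn": 0},
  {"tx": 0,"ty": 0,"tz": 0,"turn": 0},
], jaw=0.3)

```text
clock: 24.47
tcp_pos: [0.4503, 0.0021, 0.0591]
tcp_rot: [0.853, 0.522, 0.0, 0.0]
ft_force: [0.1, -0.3, 0.0]
gripper_width: 0.0504
```

Call:
send_rows([
  {"tx": 0,"ty": 0,"tz": 0,"turn": 0},
  {"tx": 0,"ty": 0,"tz": 0,"turn": 0},
  {"tx": 0,"ty": 0,"tz": 0,"turn": 0},
  {"tx": 0,"ty": 0,"tz": 0,"turn": 0},
  {"tx": 0,"ty": 0,"tz": 0,"turn": 0},
])

```text
clock: 24.88
tcp_pos: [0.4504, 0.002, 0.059]
tcp_rot: [0.853, 0.522, 0.0, 0.0]
ft_force: [-1.4, -0.1, 5.7]
gripper_width: 0.0457
```

Call:
send_rows([
  {"tx": 0,"ty": 0,"tz": -4,"turn": 0},
  {"tx": 0,"ty": 0,"tz": -4,"turn": 0},
  {"tx": 0,"ty": 0,"tz": -2.5,"turn": 0},
  {"tx": 0,"ty": 0,"tz": 0,"turn": 0},
  {"tx": 0,"ty": 0,"tz": 0,"turn": 0},
])

```text
clock: 25.3
tcp_pos: [0.4509, 0.0019, 0.1647]
tcp_rot: [0.853, 0.522, 0.001, 0.001]
ft_force: [-0.3, 0.1, -1.6]
gripper_width: 0.0456
```

Run:
```python
from h import *
plan(.378,.2904,.16,-5.9)
```

```text
pos [0.4509 0.0019 0.1647] yaw -27.0 q6 0.23 w 0.0456 t 25.3
turn -0.369  tx 27.94 ty -10.22 tz 0.47 [0.45 0.89]
```

Call:
send_rows([
  {"tx": 0,"ty": 0,"tz": 0,"turn": -0.1},
  {"tx": 0,"ty": 0,"tz": 0,"turn": -0.1},
  {"tx": 0,"ty": 0,"tz": 0,"turn": -0.1},
  {"tx": 0,"ty": 0,"tz": 0,"turn": -0.07},
  {"tx": 3.1,"ty": -1.1,"tz": 0,"turn": 0},
])

```text
clock: 25.72
tcp_pos: [0.4431, 0.031, 0.1618]
tcp_rot: [0.742, 0.67, -0.001, 0.0]
ft_force: [0.8, 0.3, -0.5]
gripper_width: 0.0458
```

Call:
send_rows([
  {"tx": 3.1,"ty": -1.1,"tz": 0,"turn": 0},
  {"tx": 3.1,"ty": -1.1,"tz": 0,"turn": 0},
  {"tx": 3.1,"ty": -1.1,"tz": 0,"turn": 0},
  {"tx": 3.1,"ty": -1.1,"tz": 0,"turn": 0},
  {"tx": 3.1,"ty": -1.1,"tz": 0,"turn": 0},
])

```text
clock: 26.13
tcp_pos: [0.4014, 0.1949, 0.1615]
tcp_rot: [0.742, 0.67, -0.002, -0.001]
ft_force: [0.9, 0.4, -0.0]
gripper_width: 0.0456
```

Call:
send_rows([
  {"tx": 3.1,"ty": -1.2,"tz": 0,"turn": 0},
  {"tx": 3.1,"ty": -1.2,"tz": 0,"turn": 0},
  {"tx": 3.1,"ty": -1.2,"tz": 0,"turn": 0},
  {"tx": 0,"ty": 0,"tz": 0,"turn": 0},
  {"tx": 0,"ty": 0,"tz": 0,"turn": 0},
])

```text
clock: 26.55
tcp_pos: [0.3752, 0.2907, 0.1615]
tcp_rot: [0.741, 0.672, -0.002, -0.001]
ft_force: [-0.1, 0.2, -1.6]
gripper_width: 0.046
```

Call:
send_rows([
  {"tx": 0,"ty": 0,"tz": 3,"turn": 0},
  {"tx": 0,"ty": 0,"tz": 3,"turn": 0},
  {"tx": 0,"ty": 0,"tz": 2,"turn": 0},
  {"tx": 0,"ty": 0,"tz": 0,"turn": 0},
  {"tx": 0,"ty": 0,"tz": 0,"turn": 0},
])

```text
clock: 26.97
tcp_pos: [0.3762, 0.2884, 0.0822]
tcp_rot: [0.743, 0.67, -0.002, -0.001]
ft_force: [0.1, -0.1, -0.8]
gripper_width: 0.0456
```

Call:
send_rows([
  {"tx": 0,"ty": 0,"tz": 0,"turn": 0},
  {"tx": 0,"ty": 0,"tz": 0,"turn": 0},
  {"tx": 0,"ty": 0,"tz": 0,"turn": 0},
])

```text
clock: 27.22
tcp_pos: [0.3782, 0.2902, 0.0849]
tcp_rot: [0.742, 0.67, 0.001, 0.0]
ft_force: [0.4, 0.5, -0.7]
gripper_width: 0.0457
```

Run:
```python
from h import *
plan(.378,.2904,.0575,-5.9)
```

```text
pos [0.3782 0.2902 0.0849] yaw -5.9 q6 0.52 w 0.0457 t 27.2
turn 0.001  tx 0.02 ty -0.02 tz 2.74 [0.1  0.99]
```

Call:
send_rows([
  {"tx": 0,"ty": 0,"tz": 1.5,"turn": 0},
  {"tx": 0,"ty": 0,"tz": 1.2,"turn": 0},
  {"tx": 0,"ty": 0,"tz": 0,"turn": 0},
  {"tx": 0,"ty": 0,"tz": 0,"turn": 0},
  {"tx": 0,"ty": 0,"tz": 0,"turn": 0},
])

```text
clock: 27.63
tcp_pos: [0.3774, 0.2902, 0.0574]
tcp_rot: [0.742, 0.67, 0.0, 0.0]
ft_force: [0.0, 0.4, -0.9]
gripper_width: 0.0455
```

Call:
send_rows([
  {"tx": 0,"ty": 0,"tz": 0,"turn": 0},
  {"tx": 0,"ty": 0,"tz": 0,"turn": 0},
])

```text
clock: 27.8
tcp_pos: [0.3773, 0.2902, 0.0573]
tcp_rot: [0.742, 0.67, 0.0, 0.0]
ft_force: [0.2, -0.2, 0.0]
gripper_width: 0.0453
```

Run:
```python
from h import *
plan(.378,.2904,.057,-5.9);print(r.get_state()['ft_force'])
```

```text
pos [0.3773 0.2902 0.0573] yaw -5.8 q6 0.52 w 0.0453 t 27.8
turn 0.001  tx 0.03 ty 0.06 tz 0.03 [0.1  0.99]
[ 0.15926873 -0.19850337  0.03113351]
```

Call:
send_rows([
  {"tx": 0,"ty": 0,"tz": 0,"turn": 0},
  {"tx": 0,"ty": 0,"tz": 0,"turn": 0},
  {"tx": 0,"ty": 0,"tz": 0,"turn": 0},
  {"tx": 0,"ty": 0,"tz": 0,"turn": 0},
  {"tx": 0,"ty": 0,"tz": 0,"turn": 0},
], jaw=0.65)

```text
clock: 28.22
tcp_pos: [0.3772, 0.2901, 0.0567]
tcp_rot: [0.742, 0.67, 0.0, 0.0]
ft_force: [0.6, -0.3, -0.3]
gripper_width: 0.0601
```

Call:
send_rows([
  {"tx": 0,"ty": 0,"tz": -3,"turn": 0},
  {"tx": 0,"ty": 0,"tz": -4,"turn": 0},
  {"tx": 0,"ty": 0,"tz": -4,"turn": 0},
  {"tx": 0,"ty": 0,"tz": 0,"turn": 0},
  {"tx": 0,"ty": 0,"tz": 0,"turn": 0},
])

```text
clock: 28.63
tcp_pos: [0.3787, 0.2908, 0.1691]
tcp_rot: [0.742, 0.67, 0.003, 0.001]
ft_force: [-0.2, 0.6, -0.3]
gripper_width: 0.0605
```

Run:
```python
from h import *
c=cam('top','t4.png'); rects(c,.032); i=c['img'][:,:,::-1]
f=lambda q:cv2.resize(q[200:260,300:366],None,fx=6,fy=6,interpolation=cv2.INTER_CUBIC)
s=cam('scene','s4.png')['img'][:,:,::-1]
cv2.imwrite('pics/m4.png',np.hstack([f(i),cv2.resize(s[185:245,305:371],None,fx=6,fy=6,interpolation=cv2.INTER_CUBIC)]))
plan(.455,.002,.16,0)
```

```text
rect px [334.1 229.3] ctr [0.4607 0.004 ] L 0.1039 W 0.0669 long yaw -70.5 area 826.78125
pos [0.3766 0.2898 0.166 ] yaw -5.8 q6 0.52 w 0.0599 t 28.7
turn -0.102  tx -28.78 ty 7.84 tz 0.60 [0.1  0.99]
```

View pics/m4.png

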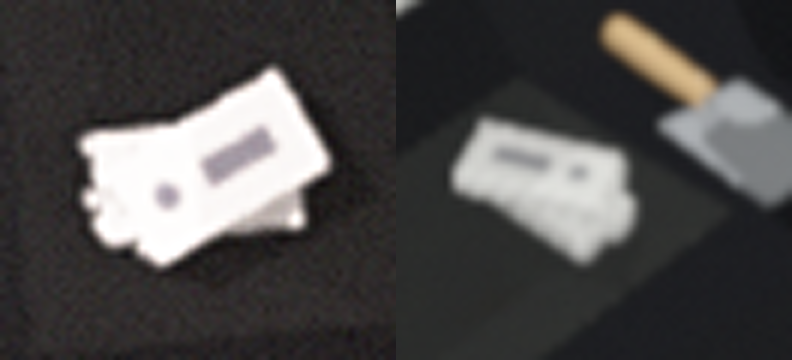

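Two snapped cassettes remain in pile B. The upper one has its intact end at crop (303,116) and its torn end lower left, and the lower one is nearly horizontal with teeth at (95,200).

Run:
```python
from h import *
c=cam('top')
P=lambda a,b:ray(c,300+a/6-.4,200+b/6-.4,.032)[:2]
e=P(303,116);t=P(275,67)-P(332,165); l=P(332,165)-P(160,265)
print(np.linalg.norm(t),np.linalg.norm(l),np.degrees(np.arctan2(t[1],t[0])),np.degrees(np.arctan2(l[1],l[0])))
m=P(217,166); print(m, np.linalg.norm(e-m))
plan(m[0],m[1],.11,np.degrees(np.arctan2(t[1],t[0])))
```

```text
0.04745247916287946 0.0832622636848278 29.817385800271836 -59.95256462342308
[ 0.46476837 -0.00114133] 0.041832382160911175
pos [0.3762 0.2896 0.1654] yaw -5.8 q6 0.52 w 0.0604 t 28.8
turn -0.622  tx -29.63 ty -6.77 tz 5.54 [0.1  0.99]
```

Call:
send_rows([
  {"tx": 0,"ty": 0,"tz": 0,"turn": -0.104},
  {"tx": 0,"ty": 0,"tz": 0,"turn": -0.104},
  {"tx": 0,"ty": 0,"tz": 0,"turn": -0.104},
  {"tx": 0,"ty": 0,"tz": 0,"turn": -0.104},
  {"tx": 0,"ty": 0,"tz": 0,"turn": -0.104},
], jaw=0.85)

```text
clock: 29.2
tcp_pos: [0.376, 0.2895, 0.1647]
tcp_rot: [0.543, 0.84, -0.002, -0.001]
ft_force: [-0.3, -0.6, 0.3]
gripper_width: 0.0784
```

Call:
send_rows([
  {"tx": 0,"ty": 0,"tz": 0,"turn": -0.104},
  {"tx": -3.7,"ty": -0.8,"tz": 0,"turn": 0},
  {"tx": -3.7,"ty": -0.8,"tz": 0,"turn": 0},
  {"tx": -3.7,"ty": -0.8,"tz": 0,"turn": 0},
  {"tx": -3.7,"ty": -0.8,"tz": 0,"turn": 0},
])

```text
clock: 29.62
tcp_pos: [0.4221, 0.1445, 0.1649]
tcp_rot: [0.5, 0.866, -0.001, -0.002]
ft_force: [1.0, 0.6, -0.3]
gripper_width: 0.0792
```

Call:
send_rows([
  {"tx": -3.7,"ty": -0.9,"tz": 0,"turn": 0},
  {"tx": -3.7,"ty": -0.9,"tz": 0,"turn": 0},
  {"tx": -3.7,"ty": -0.9,"tz": 0,"turn": 0},
  {"tx": -3.7,"ty": -0.9,"tz": 0,"turn": 0},
  {"tx": 0,"ty": 0,"tz": 0,"turn": 0},
])

```text
clock: 30.03
tcp_pos: [0.4671, -0.0062, 0.1652]
tcp_rot: [0.503, 0.864, -0.001, 0.0]
ft_force: [1.4, 0.2, 1.2]
gripper_width: 0.0791
```

Call:
send_rows([
  {"tx": 0,"ty": 0,"tz": 3,"turn": 0},
  {"tx": 0,"ty": 0,"tz": 2.5,"turn": 0},
  {"tx": 0,"ty": 0,"tz": 0,"turn": 0},
  {"tx": 0,"ty": 0,"tz": 0,"turn": 0},
  {"tx": 0,"ty": 0,"tz": 0,"turn": 0},
])

```text
clock: 30.45
tcp_pos: [0.4657, -0.0, 0.1118]
tcp_rot: [0.5, 0.866, -0.0, -0.0]
ft_force: [0.1, 0.0, -0.2]
gripper_width: 0.0793
```

Run:
```python
from h import *
plan(.4648,-.0011,.045,30)
```

```text
pos [ 0.4657 -0.      0.1118] yaw 29.9 q6 -0.76 w 0.0793 t 30.4
turn -0.001  tx -0.05 ty -0.13 tz 6.68 [-0.5   0.87]
```

Call:
send_rows([
  {"tx": 0,"ty": -0.1,"tz": 3,"turn": 0},
  {"tx": 0,"ty": 0,"tz": 2,"turn": 0},
  {"tx": 0,"ty": 0,"tz": 1.7,"turn": 0},
  {"tx": 0,"ty": 0,"tz": 0,"turn": 0},
  {"tx": 0,"ty": 0,"tz": 0,"turn": 0},
])

```text
clock: 30.87
tcp_pos: [0.4652, -0.0007, 0.0453]
tcp_rot: [0.5, 0.866, 0.0, -0.0]
ft_force: [0.3, -0.5, 0.8]
gripper_width: 0.079
```

Call:
send_rows([
  {"tx": 0,"ty": 0,"tz": 0,"turn": 0},
  {"tx": 0,"ty": 0,"tz": 0,"turn": 0},
  {"tx": 0,"ty": 0,"tz": 0,"turn": 0},
  {"tx": 0,"ty": 0,"tz": 0,"turn": 0},
  {"tx": 0,"ty": 0,"tz": 0,"turn": 0},
], jaw=0.3)

```text
clock: 31.28
tcp_pos: [0.4653, -0.001, 0.0453]
tcp_rot: [0.501, 0.866, 0.0, 0.001]
ft_force: [-0.2, -1.0, 0.2]
gripper_width: 0.0504
```

Call:
send_rows([
  {"tx": 0,"ty": 0,"tz": 0,"turn": 0},
  {"tx": 0,"ty": 0,"tz": 0,"turn": 0},
  {"tx": 0,"ty": 0,"tz": 0,"turn": 0},
  {"tx": 0,"ty": 0,"tz": 0,"turn": 0},
  {"tx": 0,"ty": 0,"tz": 0,"turn": 0},
])

```text
clock: 31.7
tcp_pos: [0.4651, -0.001, 0.045]
tcp_rot: [0.501, 0.866, 0.0, 0.0]
ft_force: [-0.8, 0.7, 5.7]
gripper_width: 0.0457
```

Call:
send_rows([
  {"tx": 0,"ty": 0,"tz": -4,"turn": 0},
  {"tx": 0,"ty": 0,"tz": -4,"turn": 0},
  {"tx": 0,"ty": 0,"tz": -4,"turn": 0},
  {"tx": 0,"ty": 0,"tz": -4,"turn": 0},
  {"tx": 0,"ty": 0,"tz": -4,"turn": 0},
])

```text
clock: 32.12
tcp_pos: [0.4642, -0.0008, 0.2464]
tcp_rot: [0.501, 0.866, -0.0, -0.0]
ft_force: [1.5, -0.4, -0.5]
gripper_width: 0.0457
```

Call:
send_rows([
  {"tx": 0,"ty": 0,"tz": -2,"turn": 0.1},
  {"tx": 0,"ty": 0,"tz": 0,"turn": 0.1},
  {"tx": 0,"ty": 0,"tz": 0,"turn": 0.1},
  {"tx": 0,"ty": 0,"tz": 0,"turn": 0.1},
  {"tx": 0,"ty": 0,"tz": 0,"turn": 0},
])

```text
clock: 32.53
tcp_pos: [0.4647, -0.0009, 0.2645]
tcp_rot: [0.664, 0.748, -0.0, -0.0]
ft_force: [0.0, -0.3, -0.3]
gripper_width: 0.0454
```

Run:
```python
from h import *
plan(.447,-.2965,.26,7)
```

```text
pos [ 0.4647 -0.0009  0.2645] yaw 6.8 q6 -0.36 w 0.0454 t 32.5
turn -0.004  tx -29.13 ty -5.36 tz 0.45 [-0.12  0.99]
```

Call:
send_rows([
  {"tx": -3.6,"ty": -0.7,"tz": 0,"turn": 0},
  {"tx": -3.6,"ty": -0.7,"tz": 0,"turn": 0},
  {"tx": -3.6,"ty": -0.7,"tz": 0,"turn": 0},
  {"tx": -3.6,"ty": -0.7,"tz": 0,"turn": 0},
  {"tx": -3.6,"ty": -0.7,"tz": 0,"turn": 0},
])

```text
clock: 32.95
tcp_pos: [0.4515, -0.1853, 0.2643]
tcp_rot: [0.661, 0.75, 0.0, -0.0]
ft_force: [0.6, 0.2, -0.8]
gripper_width: 0.0456
```

Call:
send_rows([
  {"tx": -3.7,"ty": -0.6,"tz": 0,"turn": 0},
  {"tx": -3.7,"ty": -0.6,"tz": 0,"turn": 0},
  {"tx": -3.7,"ty": -0.6,"tz": 0,"turn": 0},
  {"tx": 0,"ty": 0,"tz": 0,"turn": 0},
  {"tx": 0,"ty": 0,"tz": 0,"turn": 0},
])

```text
clock: 33.37
tcp_pos: [0.4471, -0.2979, 0.2636]
tcp_rot: [0.663, 0.749, 0.0, -0.001]
ft_force: [1.1, 1.1, -0.9]
gripper_width: 0.0458
```

Run:
```python
from h import *
plan(.447,-.2965,.18,7)
```

```text
pos [ 0.4471 -0.2979  0.2636] yaw 6.9 q6 -0.92 w 0.0458 t 33.4
turn -0.001  tx 0.14 ty 0.01 tz 8.36 [-0.12  0.99]
```

Call:
send_rows([
  {"tx": 0.1,"ty": 0,"tz": 2,"turn": 0},
  {"tx": 0,"ty": 0,"tz": 2,"turn": 0},
  {"tx": 0,"ty": 0,"tz": 2,"turn": 0},
  {"tx": 0,"ty": 0,"tz": 2,"turn": 0},
  {"tx": 0,"ty": 0,"tz": 1,"turn": 0},
])

```text
clock: 33.78
tcp_pos: [0.4469, -0.2934, 0.1735]
tcp_rot: [0.661, 0.75, -0.0, -0.001]
ft_force: [-2.7, -0.6, 4.9]
gripper_width: 0.0459
```

Call:
send_rows([
  {"tx": 0,"ty": 0,"tz": 0,"turn": 0},
  {"tx": 0,"ty": 0,"tz": 0,"turn": 0},
  {"tx": 0,"ty": 0,"tz": 0,"turn": 0},
])

```text
clock: 34.03
tcp_pos: [0.4458, -0.2935, 0.1741]
tcp_rot: [0.662, 0.75, -0.001, -0.003]
ft_force: [-5.7, 0.3, -0.8]
gripper_width: 0.0457
```

Call:
send_rows([
  {"tx": 0,"ty": 0,"tz": 0,"turn": 0},
  {"tx": 0,"ty": 0,"tz": 0,"turn": 0},
  {"tx": 0,"ty": 0,"tz": 0,"turn": 0},
  {"tx": 0,"ty": 0,"tz": 0,"turn": 0},
  {"tx": 0,"ty": 0,"tz": 0,"turn": 0},
], jaw=0.65)

```text
clock: 34.45
tcp_pos: [0.4455, -0.2939, 0.1742]
tcp_rot: [0.662, 0.75, -0.001, -0.003]
ft_force: [-7.1, -1.4, -2.2]
gripper_width: 0.0603
```

Call:
send_rows([
  {"tx": 0,"ty": 0,"tz": 0,"turn": 0},
  {"tx": 0,"ty": 0,"tz": 0,"turn": 0},
  {"tx": 0,"ty": 0,"tz": 0,"turn": 0},
  {"tx": 0,"ty": 0,"tz": 0,"turn": 0},
  {"tx": 0,"ty": 0,"tz": 0,"turn": 0},
])

```text
clock: 34.87
tcp_pos: [0.4455, -0.2938, 0.1742]
tcp_rot: [0.662, 0.75, -0.001, -0.003]
ft_force: [-6.4, -1.5, -2.3]
gripper_width: 0.0606
```

Call:
send_rows([
  {"tx": 0,"ty": 0,"tz": -2,"turn": 0},
  {"tx": 0,"ty": 0,"tz": -2,"turn": 0},
  {"tx": 0,"ty": 0,"tz": -2,"turn": 0},
  {"tx": 0,"ty": 0,"tz": -2,"turn": 0},
  {"tx": 0,"ty": 0,"tz": -1,"turn": 0},
])

```text
clock: 35.28
tcp_pos: [0.4487, -0.2951, 0.2681]
tcp_rot: [0.662, 0.749, 0.0, 0.002]
ft_force: [0.6, -0.2, 0.5]
gripper_width: 0.0602
```

Run:
```python
from h import *
w=cam('wrist','w5.png'); c=cam('top','t5.png'); rects(c,.018)
i=c['img'][:,:,::-1]
o=np.zeros((360,796,3),np.uint8);o[:,:396]=cv2.resize(i[200:260,300:366],None,fx=6,fy=6,interpolation=cv2.INTER_CUBIC)
o[:,396:]=cv2.resize(w['img'][80:320,150:490,::-1],(400,360)); cv2.imwrite('pics/m5.png',o)
plan(.46,.004,.26,0)
```

```text
rect px [331.8 230. ] ctr [0.4596 0.0094] L 0.0944 W 0.0508 long yaw -84.4 area 678.625
pos [ 0.4488 -0.2954  0.2672] yaw 7.1 q6 -0.91 w 0.0602 t 35.4
turn 0.123  tx 29.94 ty 1.12 tz 0.72 [-0.12  0.99]
```

View pics/m5.png

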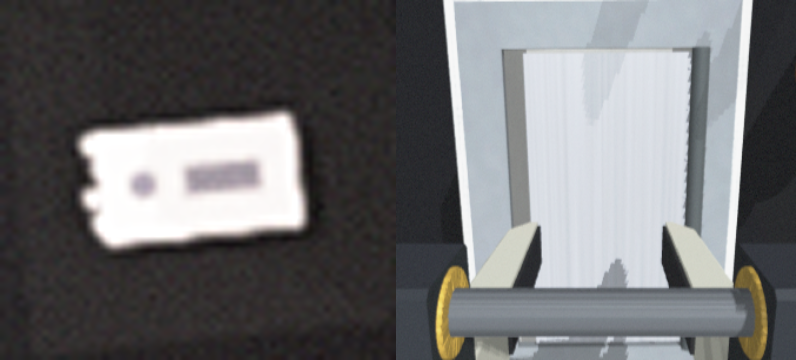

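The second snapped cassette has dropped and the flap is shut. The last one lies alone at crop (195,180), torn end to the left.

Call:
send_rows([
  {"tx": 3.7,"ty": 0.5,"tz": 0,"turn": 0.026},
  {"tx": 3.7,"ty": 0.5,"tz": 0,"turn": 0},
  {"tx": 3.7,"ty": 0.5,"tz": 0,"turn": 0},
  {"tx": 3.7,"ty": 0.5,"tz": 0,"turn": 0},
  {"tx": 3.7,"ty": 0.5,"tz": 0,"turn": 0},
], jaw=0.85)

```text
clock: 35.8
tcp_pos: [0.4529, -0.1065, 0.2633]
tcp_rot: [0.672, 0.74, -0.0, -0.001]
ft_force: [0.6, -0.5, -0.5]
gripper_width: 0.0786
```

Call:
send_rows([
  {"tx": 3.7,"ty": 0.5,"tz": 0,"turn": 0},
  {"tx": 3.7,"ty": 0.5,"tz": 0,"turn": 0},
  {"tx": 3.8,"ty": 0.5,"tz": 0,"turn": 0},
  {"tx": 0,"ty": 0,"tz": 4,"turn": 0},
  {"tx": 0,"ty": 0,"tz": 4,"turn": 0},
])

```text
clock: 36.22
tcp_pos: [0.459, 0.007, 0.1849]
tcp_rot: [0.67, 0.742, 0.002, 0.002]
ft_force: [0.4, -0.6, -0.8]
gripper_width: 0.0793
```

Call:
send_rows([
  {"tx": 0,"ty": 0,"tz": 4,"turn": 0},
  {"tx": 0,"ty": 0,"tz": 4,"turn": 0},
  {"tx": 0,"ty": 0,"tz": 0,"turn": 0},
  {"tx": 0,"ty": 0,"tz": 0,"turn": 0},
  {"tx": 0,"ty": 0,"tz": 0,"turn": 0},
])

```text
clock: 36.63
tcp_pos: [0.4587, 0.0042, 0.1058]
tcp_rot: [0.672, 0.74, 0.0, 0.0]
ft_force: [0.6, 0.7, 0.2]
gripper_width: 0.0789
```

Run:
```python
from h import *
plan(.459,.006,.033,5.6)
```

```text
pos [0.4587 0.0042 0.1058] yaw 5.5 q6 -0.33 w 0.0789 t 36.6
turn -0.002  tx 0.18 ty 0.05 tz 7.28 [-0.1  1. ]
```

Call:
send_rows([
  {"tx": 0.2,"ty": 0,"tz": 3,"turn": 0},
  {"tx": 0,"ty": 0,"tz": 2.5,"turn": 0},
  {"tx": 0,"ty": 0,"tz": 1.7,"turn": 0},
  {"tx": 0,"ty": 0,"tz": 0,"turn": 0},
  {"tx": 0,"ty": 0,"tz": 0,"turn": 0},
])

```text
clock: 37.05
tcp_pos: [0.4591, 0.0059, 0.0343]
tcp_rot: [0.672, 0.74, 0.001, 0.001]
ft_force: [0.4, 0.4, 0.3]
gripper_width: 0.0791
```

Call:
send_rows([
  {"tx": 0,"ty": 0,"tz": 0,"turn": 0},
  {"tx": 0,"ty": 0,"tz": 0,"turn": 0},
  {"tx": 0,"ty": 0,"tz": 0,"turn": 0},
  {"tx": 0,"ty": 0,"tz": 0,"turn": 0},
  {"tx": 0,"ty": 0,"tz": 0,"turn": 0},
], jaw=0.3)

```text
clock: 37.47
tcp_pos: [0.4582, 0.0062, 0.0333]
tcp_rot: [0.672, 0.74, 0.0, 0.001]
ft_force: [-0.3, -0.2, -0.9]
gripper_width: 0.0504
```

Call:
send_rows([
  {"tx": 0,"ty": 0,"tz": 0,"turn": 0},
  {"tx": 0,"ty": 0,"tz": 0,"turn": 0},
  {"tx": 0,"ty": 0,"tz": 0,"turn": 0},
  {"tx": 0,"ty": 0,"tz": 0,"turn": 0},
  {"tx": 0,"ty": 0,"tz": 0,"turn": 0},
])

```text
clock: 37.88
tcp_pos: [0.4581, 0.0062, 0.0331]
tcp_rot: [0.672, 0.74, 0.0, 0.0]
ft_force: [-1.4, 0.1, 6.2]
gripper_width: 0.0457
```

Call:
send_rows([
  {"tx": 0,"ty": 0,"tz": -4,"turn": 0},
  {"tx": 0,"ty": 0,"tz": -4,"turn": 0},
  {"tx": 0,"ty": 0,"tz": -4,"turn": 0},
  {"tx": 0,"ty": 0,"tz": -4,"turn": 0},
  {"tx": 0,"ty": 0,"tz": -4,"turn": 0},
])

```text
clock: 38.3
tcp_pos: [0.457, 0.0065, 0.2343]
tcp_rot: [0.672, 0.74, -0.0, -0.0]
ft_force: [0.9, -0.2, -1.4]
gripper_width: 0.0456
```

Call:
send_rows([
  {"tx": 0,"ty": 0,"tz": -3,"turn": -0.025},
  {"tx": 0,"ty": 0,"tz": 0,"turn": 0},
  {"tx": 0,"ty": 0,"tz": 0,"turn": 0},
  {"tx": 0,"ty": 0,"tz": 0,"turn": 0},
])

```text
clock: 38.63
tcp_pos: [0.457, 0.0064, 0.2615]
tcp_rot: [0.663, 0.748, -0.0, -0.001]
ft_force: [-0.1, -0.2, -1.2]
gripper_width: 0.0455
```

Run:
```python
from h import *
plan(.447,-.2965,.26,7)
```

```text
pos [0.457  0.0064 0.2615] yaw 6.9 q6 -0.35 w 0.0455 t 38.6
turn -0.001  tx -29.94 ty -4.69 tz 0.15 [-0.12  0.99]
```

Call:
send_rows([
  {"tx": -3.7,"ty": -0.6,"tz": 0,"turn": 0},
  {"tx": -3.7,"ty": -0.6,"tz": 0,"turn": 0},
  {"tx": -3.7,"ty": -0.6,"tz": 0,"turn": 0},
  {"tx": -3.7,"ty": -0.6,"tz": 0,"turn": 0},
  {"tx": -3.7,"ty": -0.6,"tz": 0,"turn": 0},
])

```text
clock: 39.05
tcp_pos: [0.449, -0.1819, 0.2602]
tcp_rot: [0.663, 0.749, -0.0, -0.002]
ft_force: [1.6, 0.0, -1.2]
gripper_width: 0.0457
```

Call:
send_rows([
  {"tx": -3.7,"ty": -0.6,"tz": 0,"turn": 0},
  {"tx": -3.7,"ty": -0.5,"tz": 0,"turn": 0},
  {"tx": -3.8,"ty": -0.5,"tz": 0,"turn": 0},
  {"tx": 0,"ty": 0,"tz": 0,"turn": 0},
  {"tx": 0,"ty": 0,"tz": 0,"turn": 0},
])

```text
clock: 39.47
tcp_pos: [0.4467, -0.2952, 0.2596]
tcp_rot: [0.664, 0.747, 0.0, -0.003]
ft_force: [0.4, 0.8, -1.0]
gripper_width: 0.0458
```

Run:
```python
from h import *
plan(.447,-.2965,.172,7)
```

```text
pos [ 0.4467 -0.2952  0.2596] yaw 6.7 q6 -0.91 w 0.0458 t 39.5
turn -0.005  tx -0.13 ty 0.01 tz 8.76 [-0.12  0.99]
```

Call:
send_rows([
  {"tx": 0,"ty": 0,"tz": 2,"turn": 0},
  {"tx": 0,"ty": 0,"tz": 2,"turn": 0},
  {"tx": 0,"ty": 0,"tz": 2,"turn": 0},
  {"tx": 0,"ty": 0,"tz": 2,"turn": 0},
  {"tx": 0,"ty": 0,"tz": 1,"turn": 0},
])

```text
clock: 39.88
tcp_pos: [0.4465, -0.2916, 0.1701]
tcp_rot: [0.663, 0.749, -0.0, -0.003]
ft_force: [-3.1, 0.2, 4.6]
gripper_width: 0.0456
```

Call:
send_rows([
  {"tx": 0,"ty": 0,"tz": 0,"turn": 0},
  {"tx": 0,"ty": 0,"tz": 0,"turn": 0},
  {"tx": 0,"ty": 0,"tz": 0,"turn": 0},
])

```text
clock: 40.13
tcp_pos: [0.446, -0.2921, 0.1715]
tcp_rot: [0.663, 0.749, -0.0, -0.003]
ft_force: [-6.1, 0.3, -1.6]
gripper_width: 0.0453
```

Call:
send_rows([
  {"tx": 0,"ty": 0,"tz": 0,"turn": 0},
  {"tx": 0,"ty": 0,"tz": 0,"turn": 0},
  {"tx": 0,"ty": 0,"tz": 0,"turn": 0},
  {"tx": 0,"ty": 0,"tz": 0,"turn": 0},
  {"tx": 0,"ty": 0,"tz": 0,"turn": 0},
], jaw=0.65)

```text
clock: 40.55
tcp_pos: [0.4458, -0.2925, 0.1717]
tcp_rot: [0.663, 0.749, -0.001, -0.003]
ft_force: [-6.9, -0.6, -2.3]
gripper_width: 0.0599
```

Call:
send_rows([
  {"tx": 0,"ty": 0,"tz": 0,"turn": 0},
  {"tx": 0,"ty": 0,"tz": 0,"turn": 0},
  {"tx": 0,"ty": 0,"tz": 0,"turn": 0},
  {"tx": 0,"ty": 0,"tz": 0,"turn": 0},
  {"tx": 0,"ty": 0,"tz": 0,"turn": 0},
])

```text
clock: 40.97
tcp_pos: [0.4458, -0.2925, 0.1717]
tcp_rot: [0.663, 0.749, -0.001, -0.003]
ft_force: [-6.7, -0.9, -2.4]
gripper_width: 0.0604
```

Call:
send_rows([
  {"tx": 0,"ty": 0,"tz": -2,"turn": 0},
  {"tx": 0,"ty": 0,"tz": -2,"turn": 0},
  {"tx": 0,"ty": 0,"tz": -2,"turn": 0},
  {"tx": 0,"ty": 0,"tz": -2,"turn": 0},
  {"tx": 0,"ty": 0,"tz": -2,"turn": 0},
])

```text
clock: 41.38
tcp_pos: [0.4482, -0.293, 0.274]
tcp_rot: [0.663, 0.749, 0.0, -0.0]
ft_force: [-0.3, 0.5, 0.8]
gripper_width: 0.0607
```

Call:
send_rows([
  {"tx": 0,"ty": 0,"tz": -2,"turn": 0},
  {"tx": 2,"ty": 0,"tz": 0,"turn": 0},
  {"tx": 3,"ty": 0,"tz": 0,"turn": 0},
  {"tx": 3,"ty": 0,"tz": 0,"turn": 0},
  {"tx": 3,"ty": 0,"tz": 0,"turn": 0},
])

```text
clock: 41.8
tcp_pos: [0.4345, -0.1829, 0.293]
tcp_rot: [0.663, 0.749, 0.0, -0.0]
ft_force: [-0.1, 0.3, -0.2]
gripper_width: 0.0606
```

Call:
send_rows([
  {"tx": 3,"ty": 0,"tz": 0,"turn": 0},
  {"tx": 3,"ty": 0,"tz": 0,"turn": 0},
  {"tx": 3,"ty": 0,"tz": 0,"turn": 0},
  {"tx": 0,"ty": 0,"tz": 0,"turn": 0},
  {"tx": 0,"ty": 0,"tz": 0,"turn": 0},
])

```text
clock: 42.22
tcp_pos: [0.4236, -0.0936, 0.2933]
tcp_rot: [0.662, 0.75, 0.0, 0.0]
ft_force: [-0.3, -0.3, 0.3]
gripper_width: 0.0608
```

Run:
```python
from h import *
c=cam('top','t6.png'); i=c['img'][:,:,::-1]
s=cam('scene','s6.png')['img'][:,:,::-1]
o=np.zeros((600,800,3),np.uint8)
o[:300,:480]=cv2.resize(i[80:330,140:540],(480,300)); o[300:600,:240]=cv2.resize(i[170:290,185:265],(240,300),interpolation=cv2.INTER_CUBIC)[:300]
o[310:600,250:790]=cv2.resize(s[110:310,180:480],(540,290)); cv2.imwrite('pics/m6.png',o)
print(c['img'][150:255,300:372].min(2).max(), r.get_state()['tcp_pos'])
```

```text
161 [ 0.42406138 -0.0955052   0.29303887]
```

View pics/m6.png

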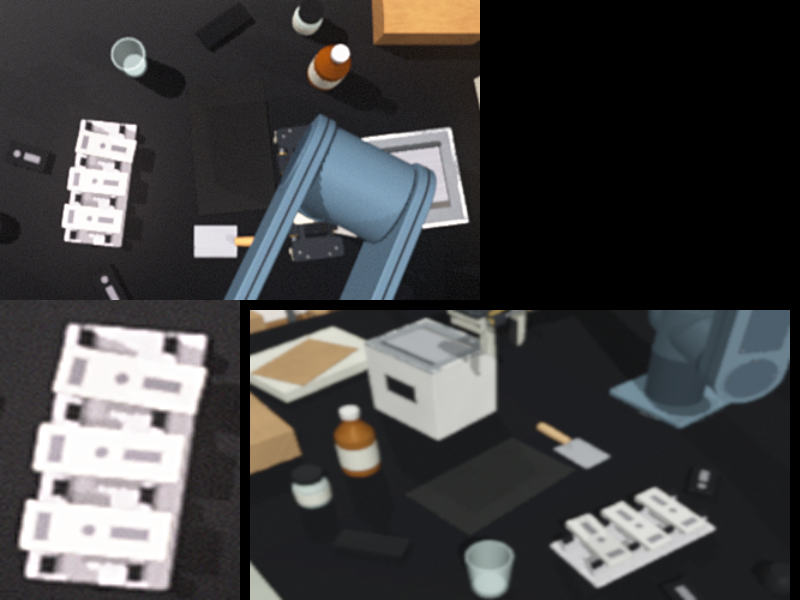

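The mat is empty, the flap is shut and three whole cassettes are in the bays. The far one looks about 5° skewed, so one closer look will show whether it lies flat.

Run:
```python
from h import *
i=cv2.imread('pics/t6.png')[175:290,188:262]; s=cv2.imread('pics/s6.png')[225:305,340:450]
o=np.zeros((560,800,3),np.uint8); o[:552,:355]=cv2.resize(i,None,fx=4.8,fy=4.8,interpolation=cv2.INTER_CUBIC)[:552,:355]
o[:320,358:798]=cv2.resize(s,None,fx=4,fy=4,interpolation=cv2.INTER_CUBIC); 
o=np.clip(o.astype(float)**1.6/255**.6,0,255).astype(np.uint8); cv2.imwrite('pics/m7.png',o)
```

```text
(no output)
```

View pics/m7.png

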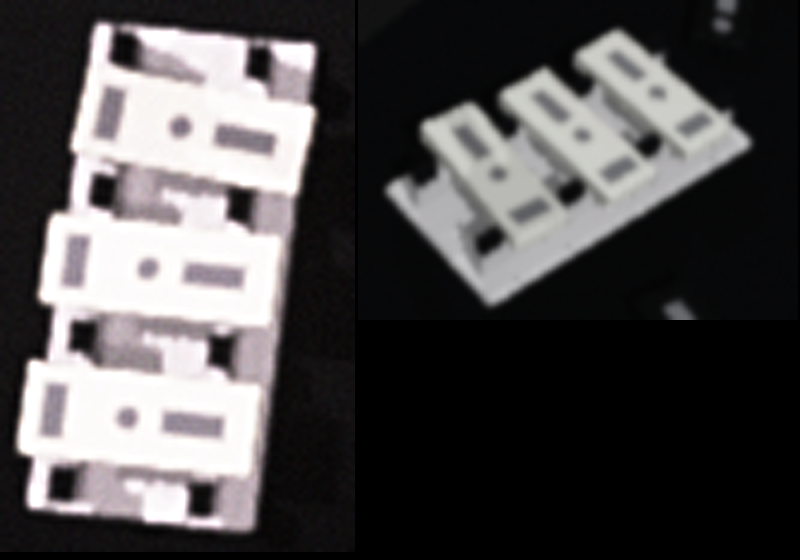

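Run:
```python
from h import *
c=cam('top');s=cam('scene')
T=dict(far=[(92,70),(317,103),(297,192),(72,150)],mid=[(53,212),(285,235),(275,327),(40,300)],near=[(30,360),(263,383),(253,476),(18,453)])
ctr=np.array([.45364,.28259]);a=np.radians(-5.9);ex=np.array([np.cos(a),np.sin(a)]);ey=np.array([-ex[1],ex[0]])
for k,v in T.items():
  W=np.array([ray(c,188+p[0]/4.8-.4,175+p[1]/4.8-.4,.044) for p in v]); m=W[:,:2].mean(0)-ctr
  print(k,'carrier xy',(m@ex).round(4),(m@ey).round(4),'scene crop px',[((proj(s,w)-[340,225]+.4)*4+[358,0]).round(0) for w in W])
```

```text
far carrier xy 0.076 -0.0061 scene crop px [array([518., 239.]), array([416., 126.]), array([470., 103.]), array([569., 215.])]
mid carrier xy 0.0021 0.0005 scene crop px [array([609., 199.]), array([496.,  93.]), array([543.,  67.]), array([656., 171.])]
near carrier xy -0.0749 0.0017 scene crop px [array([687., 153.]), array([573.,  54.]), array([617.,  29.]), array([732., 125.])]
```

Run:
```python
from h import *
i=cv2.imread('pics/t6.png'); s=cv2.imread('pics/s6.png')
a=cv2.resize(i[184:222,198:258],None,fx=6.6,fy=6.6,interpolation=cv2.INTER_CUBIC); b=cv2.resize(s[245:295,350:400],None,fx=8,fy=8,interpolation=cv2.INTER_CUBIC)
o=np.zeros((400,800,3),np.uint8);o[:a.shape[0],:396]=a[:,:396];o[:,400:]=b
o=np.clip(o.astype(float)**1.6/255**.6,0,255).astype(np.uint8); cv2.imwrite('pics/m8.png',o)
```

```text
(no output)
```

View pics/m8.png

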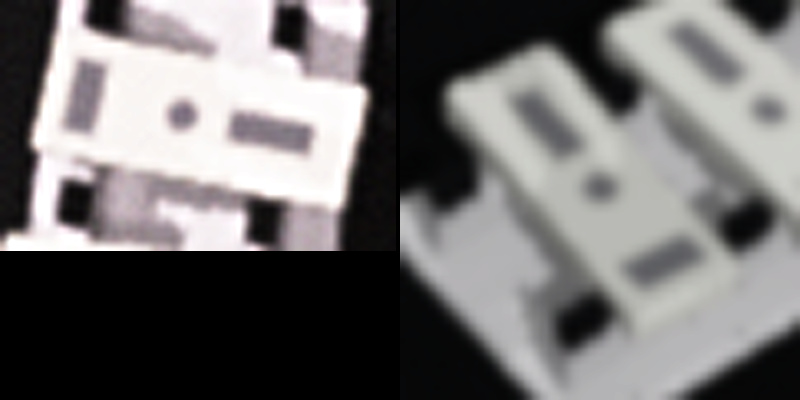

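Run:
```python
from h import *
c=cam('top');s=cam('scene')
def tri(t,q):
    es=[];ds=[]
    for k,(u,v) in((c,t),(s,q)):
        d=att(k)@np.linalg.solve(k['camera_matrix'],[u,v,1]); es.append(k['eye']);ds.append(d/np.linalg.norm(d))
    A=sum(np.eye(3)-np.outer(d,d) for d in ds);b=sum((np.eye(3)-np.outer(d,d))@e for e,d in zip(es,ds)); return np.linalg.solve(A,b)
for t,q in [((86,97),(665,263)),((181,115),(600,187)),((271,132),(547,122))]:
    print(tri((198+t[0]/6.6-.4,184+t[1]/6.6-.4),(350+(q[0]-400)/8-.4,245+q[1]/8-.4)).round(4))
```

```text
[0.536  0.313  0.0444]
[0.5294 0.2759 0.0458]
[0.5226 0.2421 0.0457]
```

The three marks on the far cassette triangulate to z = 44, 46 and 46 mm, so it lies flat. I'll hand in.

```bash
python3 -c "
from station import r
print(r.job_done(), r.get_state()['clock'])"
```

```text
the job is handed in; nothing more can be done
the job is handed in; nothing more can be done
```

I put the three snapped cassettes (one from the carrier, two from pile B) through the flap into the reject bin. The three whole ones are across the rails, one in each bay. The job is handed in, at about 43 s of the 210 s allowed; no verdict was reported.

- **Mat and bin:** the last views show the mat empty and the flap shut. The cassettes inside the bin can't be seen, so that rests on each drop having left the jaws and the flap closing behind it.
- **Whole cassettes:** they are 0.5 to 6 mm off midway across the rails, against a limit of 22 mm. The far one sits about 5° skewed in its bay. Its corners disagreed slightly between the two views, so I triangulated its marks. They came out at 44–46 mm high, which means it lies flat and clear of the blocks. I checked the other two only roughly, from their corners in both views.
- **Other things on the bench:** the bottle, beaker and black look-alikes appear to be where they started.
- **What went wrong:** my first grip on the carrier cassette missed because I lifted before the slow fingers had closed. It had not moved, and the second try held. The first batch of moves was also refused for missing fields, without moving anything. I viewed 15 pictures, one past the budget, for that flatness check.

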